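# Turn the griddle plate over and fit it smooth side up on the table grill

### The job

The washed grill plate is lying across the chopping board with its ribs up. Clear the wooden scraper off the small table grill and lay it in the metal tray, turn the plate over and set it down gently in the top of the grill, ribs down and smooth side up, sitting level in its recess with its two lugs sticking out at the open ends. The dish rack is there to stand the plate in while you change your grip; leave everything else where it stands.

Things in the scene. Friction and masses are not known exactly. Their poses are not given: they have to be found in the camera images.
- plate: loose dark cast plate, 0.34-0.55 kg. Slab 130 (own x) x 100 (y) x 16 mm thick (z); from the middle of each 100 mm end a lug sticks out along x, 30 wide, 10 thick at mid-thickness, 34 long (x = 65 to 99). Origin: centre at mid-thickness. +z: face with nine ribs along x; -z: smooth face with a low rim. Same either way round. Starts ribs up on the board, origin 26 mm above the worktop
- plate_ribs (a point): middle of the plate's ribbed face, 8 mm from its origin along own +z; the plate's axes
- lug_a (a point): middle of the plate's +x lug, at x = +85 mm from its origin; good to grip across its 30 mm width. At the start both lugs overhang the board, their undersides 21 mm above the worktop. The plate's axes
- lug_b (a point): the same on the plate's -x side, at x = -85 mm
- grill: small fixed table grill, 150 (own x) x 122 (y) x 74 mm high, black foot, aluminium sides, heating element inside (top at height 48). Open top with a recess for the plate, 136 (x) x 106 (y), 10 deep. Long side walls up to height 74 at |y| = 53 to 61. A 30 mm knob at height 42 sticks out of the +y side to y = 76. Origin: centre, at the worktop
- grill_seat (a point): where the plate's origin must lie: grill centre, height 72 mm; the grill's axes; plate x along grill x, either way round. The plate rests on a ledge at height 64. The ends (|x| = 68 to 75) are only that high, but for corner stops up to 74 at |y| > 46: the lugs stick out there by 24 mm, with 92 mm of width for fingers and nothing under them
- rack: fixed wire dish rack, 150 (own x) x 120 (y), 115 mm high. Two rails along x at |y| = 33, tops at height 50. Upright hoops of 6 mm wire at x = -60, -30, 0, 30, 60 and |y| = 23 to 43, up to 115, make four gaps 24 mm wide at x = -45, -15, 15, 45; nothing at |y| < 23. Breakfast boards stand in the end gaps. End frames at |x| = 72, 51 high. Origin: centre, at the worktop
- slot_a (a point): free gap at x = +15 mm of the rack, at rail height (50 mm); the rack's axes. The plate can stand here on end, its width along the rack's y: the lower lug hangs between the rails, the slab's end rests on them, its origin at height 115, the middle of its upper lug at 200; it may lean up to 6 degrees when let go
- slot_b (a point): the other free gap, at x = -15 mm of the rack, likewise
- spatula: loose wooden scraper, 45 g, 189 mm long (own x from -114 to +75), 8 thick. Handle 20 mm wide from x = -114 to +5, blade 46 wide from x = +5 to +75. Starts flat across the grill's two long side walls, underside at height 74 mm. Origin: on the underside near its centre of mass; z up
- spatula_grip (a point): on the scraper's handle at its own x = -12 mm, mid-thickness: a good place to grip it across its 20 mm width
- tray: fixed shallow metal tray, 120 (own x) x 250 mm (y), rim 14 high and 3 thick, floor 3 thick, in front of the robot. Origin: centre, at the worktop
- board: fixed chopping board, 110 (own x) x 250 (y) x 18 mm thick; the plate lies across its 110 mm width. Origin: centre of its underside
- tomato_tin: tin can, 74 mm diameter, 110 tall, standing beside the grill. Origin: centre of its underside
- mug: white mug, 76 mm diameter, 85 tall, its handle on its own +y side, standing on the other side of the grill. Origin: centre of its underside
- salt_jar: small round white pot, 48 mm diameter, 60 tall, standing on the chopping board next to the plate. Origin: centre of its underside
- bowl_1: white bowl, 116 mm diameter, 62 tall, at the back. Origin: centre of its underside
- bowl_2: steel bowl, 136 mm diameter, 60 tall, at the back. Origin: centre of its underside
- jam_jar: jar with a white lid, 70 mm diameter, 80 tall, behind the rack. Origin: centre of its underside
- breakfast_board_1: small wooden board 120 x 85 x 10 mm standing upright on its long edge in the end gap of the rack on the rack's +x side, its top at height 135. Origin: centre of its lower edge
- breakfast_board_2: the same in white plastic, in the end gap on the rack's -x side. Origin: centre of its lower edge

How it is judged:
At the end, for the whole second after the job is handed in: Plate ribs down and level (7 degrees) in the grill's recess: within 7 mm of grill_seat sideways, 3 mm in height, x axis within 6 degrees of the grill's. Scraper flat in the tray: origin within 50 mm (x) and 100 mm (y) of its centre, grip point below 15 mm. Both released and at rest (angle between plate's own z axis and vertical above 3.02 rad and horizontal distance between plate and grill_seat below 0.007 m and z of plate in the frame of grill_seat between -0.003 and 0.003 m and angle between the x axis of plate and the x axis of grill, either way round below 0.1 rad and linear speed of each of plate, spatula below 0.01 m/s and x of spatula in the frame of tray between -0.05 and 0.05 m and y of spatula in the frame of tray between -0.1 and 0.1 m and height (world z) of spatula_grip below 0.015 m); the robot touches nothing.
It fails at once if something else on the table is shifted by more than 30 mm or knocked over (distance of any of tomato_tin, mug, salt_jar, bowl_1, bowl_2, jam_jar, breakfast_board_1, breakfast_board_2 from where it was at the start of the episode above 0.03 m or angle between any of tomato_tin, mug, salt_jar, bowl_1, bowl_2, jam_jar, breakfast_board_1, breakfast_board_2's own z axis and vertical above 0.6 rad).
It fails at once if the plate is dropped: it falls faster than 0.5 m/s (some 13 mm of free fall) with no finger on it (linear speed of plate above 0.5 m/s and contact force between plate and the fingers below 0.2 N).
It also fails if it takes over 67 s, if anything falls off the work surface, if the arm or the gripper's body presses on something with over 40 N, if the wrist force passes 120 N, or if a joint passes its speed limit or range.

### The arm

A 7-joint arm with a two-finger parallel gripper is mounted at the origin on the work surface. World frame = base frame: x ahead of the robot, y to its left, z up, the work surface at z = 0. Lengths are in m, angles in rad, forces in N, time in s.
With the tool pointing down it reaches from about 0.4 to 0.85 m from the base axis. Payload 4.4 kg.
Tool frame: the origin (TCP) lies midway between the tips of the shut fingers; the grasp point (between the pads) lies grip_point_offset behind it (grip_point_offset is the distance from the TCP to the grasp point, in m); z points along the fingers, x is the direction in which the jaws open and shut, and the axes are right-handed (so a half turn about z gives the same grasp; the last joint's range is limited). The gripper opens to 94 mm and grips with 3 to 60 N. Pads are 16 mm wide; open, the fingers measure 119 mm over their backs; the gripper's body (75 mm by 177 mm) begins 78 mm behind the grasp point.
Start: joints at [-1.251, 0.628, 0.038, 1.517, -0.027, 0.996, -0.02], TCP at [0.245, 0.602, 0.205] pointing down, gripper open.
Joint ranges: [-3.06, 3.06], [-0.37, 2.12], [-1.25, 1.32], [0.18, 2.47], [-1.1, 4.24], [0.23, 1.98], [-2.94, 2.94]. Speed limits (rad/s): [2.57, 2.57, 3.14, 3.14, 3.14, 3.14, 3.14].

### API

Orientations are given as a unit quaternion [x, y, z, w].
In Python, from cell import * gives the robot as it stands.
- The arm moves only by the tool jog_arm, never from a script. Its argument "series" is a list of rows, each a list of 3 entries, a list of its own where there are three numbers: the turn, a rotation vector about the world's x, y, z scaled (see below), then the shift along the world's x, y, z scaled (see below), then the opening, from -1 (shut) to 1 (fully open). A call has 1 to 12 rows; each row shifts and turns the commanded pose from where the row before left it; what a row does not reach is not made up. The controller multiplies each number of a shift by 0.5 m and each number of a turn by 0.5 rad. A row lasts 1/12 s, in which the tool goes at most 41.7 mm and 7.16 degrees, less where a joint would pass 70% of its speed; a pose out of reach is approached as far as the arm can. A call with a number of a shift or a turn outside -1 to 1 is refused whole. A call with a gripper value outside its range is refused whole. The fingers move at their own pace and stop on an object; "squeeze" is the grip in N (left out, the last holds). Time passes only in rows, so rows that do not move let the fingers close. It gives the time, the measured TCP pose, the force and the opening at its end, in the units of the state.
- observe(): the state, without advancing time (a new reading comes with each control period).
- read_camera(name): name is "side" or "top"; returns a dict with "pixels" (400x640x3 uint8, red, green, blue), "depth" (400x640 float32, m along the optical axis (not along the pixel's ray), 0 where there is no reading), "intrinsics" (3x3 intrinsics, pixels), "R" (3x3) and "t" (3): a world point X has camera coordinates R X + t. Camera axes: x right, y down, z forward; pixel columns grow to the right and rows downward; lengths in m; the calibration is good to about 2 mm. A picture is of the moment at which its call begins.
- hand_in(): hands the job in, once; it reports no verdict.
The state is a dict: "time_s": time; "qpos": joint angles; "joint_vel": joint speeds; "joint_efforts": joint torques, N m; "eef_pos": TCP position; "orientation": TCP orientation; "ft_force": force on the tool from outside, world axes, zero at the start; "wrist_torque": the same for the moment, N m; "gripper_width": finger opening in m.
Only numpy, scipy, OpenCV 4.12 (cv2) and the standard library are available. Lean on these libraries where they do the work, as an engineer would, in place of code of your own. Each camera call takes 0.05 s, during which the arm holds its last target.

## Working session

There is one attempt and no reset: what is moved stays moved. The work goes in short steps, Python scripts to look and compute and a tool call to move; the robot and the scene stay as the last step left them, time stands still between calls to the robot, and variables do not carry over. Pictures are saved under pics/ and viewed, and the job is handed in when it is done.

Besides the shell and the picture viewer there is one more tool, called after "Emit:" as name([rows], argument=value, ...), one row to a line, values as JSON. jog_arm: Moves the arm, as the interface text tells. Shifts and turns lie within -1 to 1; 1 stands for 0.5 m of shift or 0.5 rad of turn. Its arguments: {"type":"object","properties":{"series":{"type":"array"},"squeeze":{"type":"number"}},"required":["series"]}

```bash
ls; mkdir -p pics; python3 - <<'E'
from cell import *
import cv2
s=observe(); print(s)
try: print(grip_point_offset)
except Exception as e: print(e)
for n in ("top","side"):
    c=read_camera(n); cv2.imwrite(f"pics/{n}0.png",c["pixels"][:,:,::-1]); print(n,c["intrinsics"],c["R"],c["t"])
    import numpy as np; np.savez(f"{n}0.npz",**c)
E
```

```text
pics
{'time_s': 0.0, 'qpos': array([-1.2508124 ,  0.62929683,  0.03844506,  1.5183517 , -0.02697262,
        0.99628612, -0.0199859 ]), 'joint_vel': array([-7.65301657e-05,  4.43658823e-04, -1.12645897e-03, -8.41295065e-04,
       -2.03525539e-03, -1.32142479e-03, -6.38089028e-04]), 'joint_efforts': array([ 3.59639498e-04, -5.49714375e+01,  1.14300091e+00, -1.86632234e+01,
       -5.23952662e-02,  2.34927109e-02,  1.57495278e-04]), 'eef_pos': array([0.24432228, 0.60162881, 0.20459134]), 'orientation': array([ 8.29535872e-01,  5.58452689e-01, -7.43476989e-04,  5.28153807e-04]), 'ft_force': array([-0.64647571, -0.42421088,  1.2504298 ]), 'wrist_torque': array([0.01327616, 0.02463515, 0.00936317]), 'gripper_width': 0.09412100583849282}
0.0188
top [[369.44427083   0.         319.08975179]
 [  0.         369.44427083 200.76240085]
 [  0.           0.           1.        ]] [[ 0.02044382 -0.99976774  0.00681993]
 [-0.98041684 -0.02138357 -0.19576917]
 [ 0.19586953 -0.0026841  -0.98062629]] [-0.01488506  0.57614309  0.89577181]
side [[369.91059474   0.         321.82471008]
 [  0.         369.91059474 203.25015099]
 [  0.           0.           1.        ]] [[ 0.74596875 -0.66597891  0.00164642]
 [-0.42051561 -0.47293732 -0.77427186]
 [ 0.51642738  0.57689026 -0.63285099]] [-0.4118203   0.28334921  0.65176212]
```

View pics/top0.png

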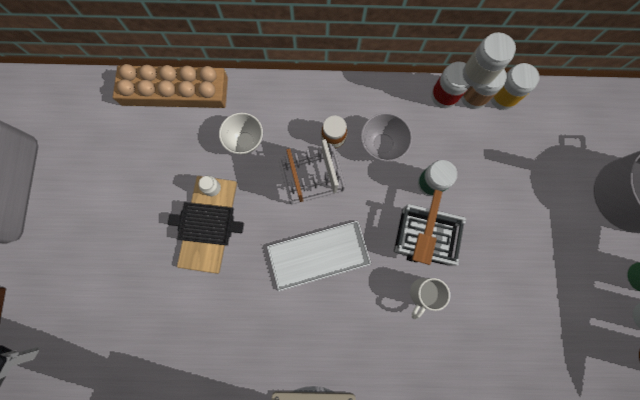

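View pics/side0.png

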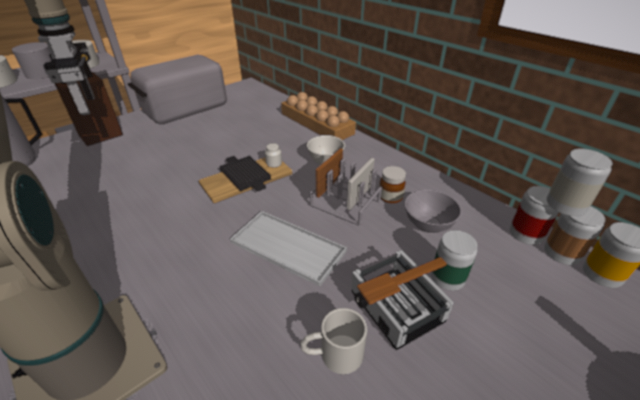

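The top view shows the plate on the board at about (205,224) and the tray at (318,255). The rack is at (313,173), and the grill is at (431,236) with the scraper lying across it. I'll enlarge the crops.

```bash
cat > h.py <<'E'
import numpy as np, cv2
def load(f): return dict(np.load(f))
def ray(c,uv):
    uv=np.atleast_2d(np.asarray(uv,float)); K=c["intrinsics"]
    d=np.c_[(uv[:,0]-K[0,2])/K[0,0],(uv[:,1]-K[1,2])/K[1,1],np.ones(len(uv))]
    return -c["R"].T@c["t"], d@c["R"]
def onplane(c,uv,z):
    o,d=ray(c,uv); return o+d*((z-o[2])/d[:,2])[:,None]
def proj(c,X):
    X=np.atleast_2d(X); p=X@c["R"].T+c["t"]; p=p@c["intrinsics"].T; return p[:,:2]/p[:,2:]
def pts(c):
    v,u=np.mgrid[:400,:640]; z=c["depth"]; o,d=ray(c,np.c_[u.ravel(),v.ravel()])
    P=o+d*z.ravel()[:,None]; P[z.ravel()==0]=np.nan; return P.reshape(400,640,3)
E
python3 - <<'E'
from h import *
c=load("top0.npz"); im=c["pixels"][:,:,::-1]
def crop(n,u0,u1,v0,v1,k): cv2.imwrite(n,cv2.resize(im[v0:v1,u0:u1],None,fx=k,fy=k,interpolation=cv2.INTER_CUBIC))
crop("pics/c1.png",160,260,165,285,5)
crop("pics/c2.png",265,365,110,210,6)
crop("pics/c3.png",385,485,150,320,3.5)
P=pts(c)
for uv in [(205,224),(318,255),(431,250),(250,250),(425,245),(437,205)]: print(uv,P[uv[1],uv[0]])
E
```

```text
(205, 224) [0.51315628 0.29396998 0.03083405]
(318, 255) [ 0.44039136 -0.00296546  0.00516587]
(431, 250) [ 0.45425316 -0.27892982  0.08311093]
(250, 250) [ 0.45014594  0.17847947 -0.00115018]
(425, 245) [ 0.46598834 -0.26413003  0.08492583]
(437, 205) [ 0.56716285 -0.29909556  0.08088337]
```

View pics/c1.png

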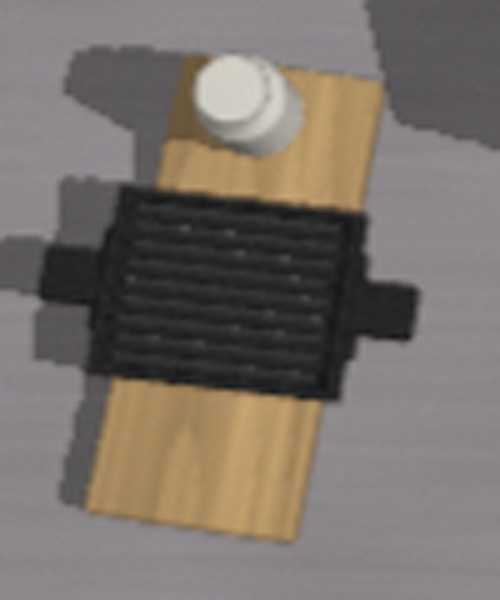

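View pics/c2.png

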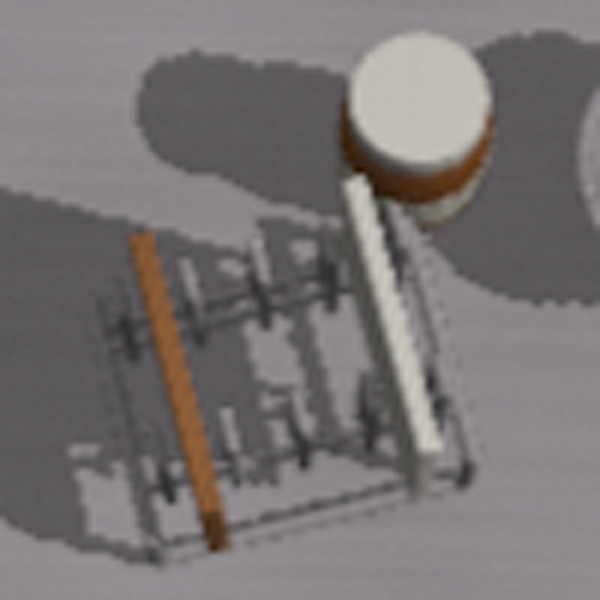

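View pics/c3.png

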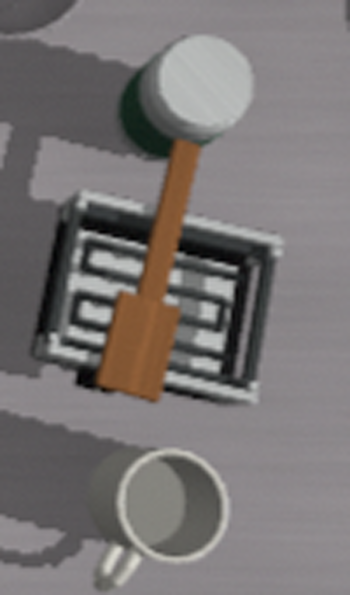

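```bash
python3 - <<'E'
from h import *
c=load("top0.npz"); im=c["pixels"]; P=pts(c); g=im.max(2)
# plate
m=np.zeros((400,640),np.uint8); m[190:265,160:250]=(g[190:265,160:250]<62); m=cv2.morphologyEx(m,cv2.MORPH_OPEN,np.ones((3,3)))
n,l,st,ce=cv2.connectedComponentsWithStats(m); k=1+np.argmax(st[1:,4]); m=(l==k).astype(np.uint8); print(st[k],ce[k])
mo=cv2.morphologyEx(m,cv2.MORPH_OPEN,cv2.getStructuringElement(cv2.MORPH_ELLIPSE,(21,21)))
v,u=np.nonzero(m); W=onplane(c,np.c_[u,v],0.032)[:,:2]; print("all",W.mean(0),cv2.minAreaRect((W*1000).astype(np.float32)))
v,u=np.nonzero(mo); W=onplane(c,np.c_[u,v],0.034)[:,:2]; print("slab",W.mean(0),cv2.minAreaRect((W*1000).astype(np.float32)))
def q(U,V,k,u0,v0): return ((U+.5)/k-.5+u0,(V+.5)/k-.5+v0)
G=[q(*p,3.5,385,150) for p in [(75,192),(282,240),(258,402),(38,352)]]
W=onplane(c,G,0.074); print("grill",W[:,:2],W.mean(0),[np.linalg.norm(W[i]-W[(i+1)%4]) for i in range(4)])
# spatula
hsv=cv2.cvtColor(im,cv2.COLOR_RGB2HSV); 
sm=np.zeros((400,640),np.uint8); r=np.s_[185:270,405:450]; sm[r]=((hsv[r][...,1]>120)&(hsv[r][...,0]<22)&(g[r]>70))
n,l,st,ce=cv2.connectedComponentsWithStats(sm); k=1+np.argmax(st[1:,4]); v,u=np.nonzero(l==k)
W=onplane(c,np.c_[u,v],0.082)[:,:2]; print("spat",W.mean(0),cv2.minAreaRect((W*1000).astype(np.float32)))
pr=cv2.PCACompute((W).astype(np.float32),None); print(pr); Z=P[l==k]; print("z",np.nanpercentile(Z[:,2],[5,50,95]))
# tray
r=np.s_[215:295,260:375]; tm=np.zeros((400,640),np.uint8); tm[r]=g[r]>140
n,l,st,ce=cv2.connectedComponentsWithStats(tm); k=1+np.argmax(st[1:,4]); v,u=np.nonzero(l==k)
W=onplane(c,np.c_[u,v],0.014)[:,:2]; print("tray",W.mean(0),cv2.minAreaRect((W*1000).astype(np.float32)))
# board
# rack boards
for nm,mm in (("brown",(hsv[...,1]>120)&(hsv[...,0]<20)),("white",(g>150)&(hsv[...,1]<60))):
    r=np.s_[130:205,280:350]; t=np.zeros((400,640),np.uint8); t[r]=mm[r]&(P[r][...,2]>0.12)
    v,u=np.nonzero(t); W=onplane(c,np.c_[u,v],0.135)[:,:2]; print(nm,len(u),cv2.minAreaRect((W*1000).astype(np.float32)), np.nanmax(P[t>0][:,2]))
# high things near rack
r=np.s_[120:215,265:360]; im2=cv2.resize(c["pixels"][r][:,:,::-1],None,fx=8,fy=8,interpolation=cv2.INTER_LANCZOS4)
im2=cv2.convertScaleAbs(im2,alpha=1.8); cv2.imwrite("pics/rack.png",im2[:, :])
s=load("side0.npz"); r=np.s_[130:240,295:395]; cv2.imwrite("pics/racks.png",cv2.convertScaleAbs(cv2.resize(s["pixels"][r][:,:,::-1],None,fx=5.4,fy=5.4,interpolation=cv2.INTER_CUBIC),alpha=1.5))
E
```

```text
[ 168  202   75   43 2161] [204.81119852 223.41277186]
all [0.51468441 0.29425157] ((515.1038208007812, 293.80755615234375), (195.5973358154297, 98.87506866455078), 84.20654296875)
slab [0.51763125 0.3122816 ] ((517.7689208984375, 312.9393310546875), (59.22744369506836, 55.556697845458984), 47.919368743896484)
grill [[ 0.5680891  -0.22297167]
 [ 0.53619571 -0.37103692]
 [ 0.42092561 -0.34760619]
 [ 0.45253967 -0.19387342]] [ 0.49443752 -0.28387205  0.074     ] [np.float64(0.15146123350203963), np.float64(0.11762735906837544), np.float64(0.15694970913599263), np.float64(0.11915695289070478)]
spat [ 0.49373488 -0.27230919] ((515.2224731445312, -276.77142333984375), (45.48256301879883, 187.08895874023438), 75.90068817138672)
(array([[ 0.4937348, -0.2723092]], dtype=float32), array([[ 0.9629628 , -0.26963416],
       [ 0.26963416,  0.9629628 ]], dtype=float32))
z [0.08001465 0.08267865 0.08548087]
tray [0.43167371 0.00845091] ((417.38568115234375, 9.387252807617188), (156.43533325195312, 302.35150146484375), 17.015308380126953)
brown 167 ((629.660888671875, 59.19060516357422), (121.22238159179688, 8.483916282653809), 16.07451057434082) 0.14063772370128513
white 177 ((656.1503295898438, -27.676416397094727), (118.38477325439453, 9.594779014587402), 15.971014022827148) 0.14006113365165163
```

View pics/rack.png

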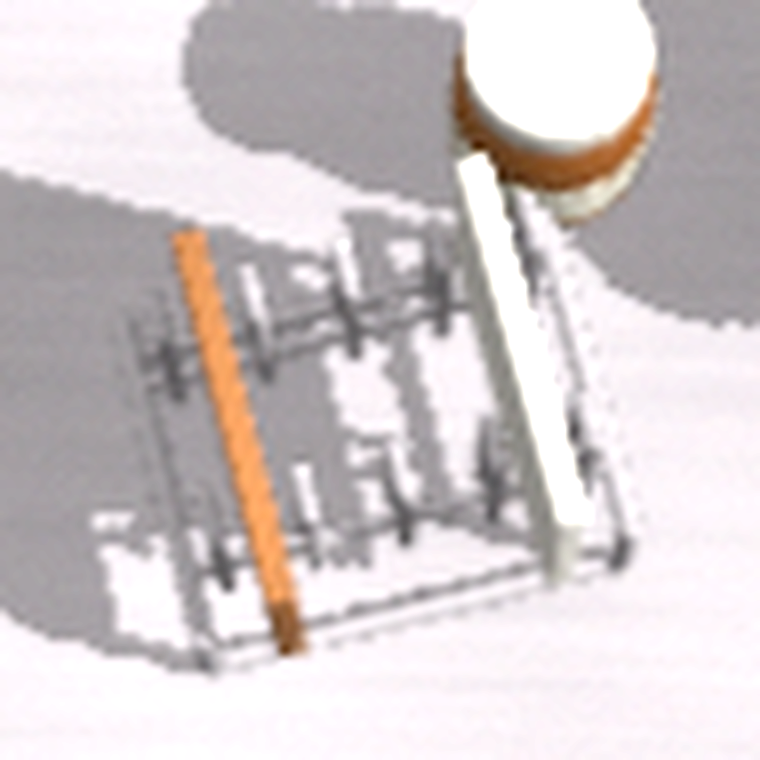

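View pics/racks.png

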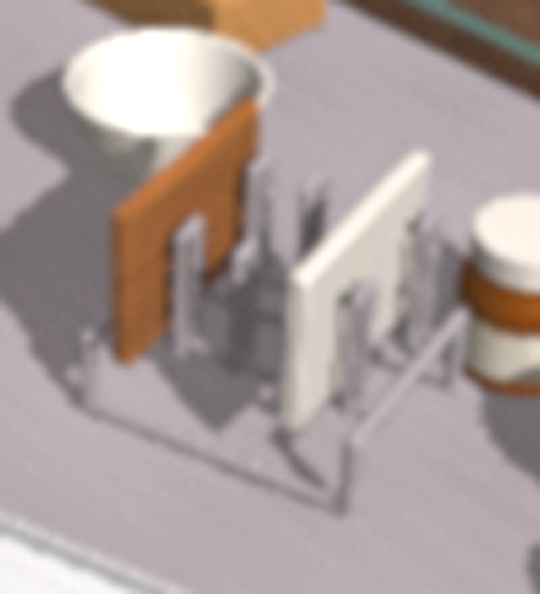

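```bash
python3 - <<'E'
from h import *
c=load("top0.npz"); s=load("side0.npz")
def big(c,r,k,n,lines=[],al=1.3):
    im=cv2.convertScaleAbs(cv2.resize(c["pixels"][r][:,:,::-1],None,fx=k,fy=k,interpolation=cv2.INTER_CUBIC),alpha=al)
    for a,b,col in lines:
        p=proj(c,[a,b]); p=((p+.5-[r[1].start,r[0].start])*k-.5)
        cv2.line(im,tuple(int(x) for x in p[0].round()),tuple(int(x) for x in p[1].round()),col,1,cv2.LINE_AA)
    cv2.imwrite(n,im)
def fr(o,yaw):
    R=np.array([[np.cos(yaw),-np.sin(yaw)],[np.sin(yaw),np.cos(yaw)]])
    return lambda x,y,z: np.r_[np.array(o)+R@[x,y],z]
rk=fr((.6429,.0158),np.radians(106.3)); L=[]
for x in (-60,-30,0,30,60):
    for sg in (-1,1): L.append((rk(x/1e3,sg*.023,.115),rk(x/1e3,sg*.043,.115),(0,0,255)))
for sg in (-1,1): L.append((rk(-.072,sg*.033,.05),rk(.072,sg*.033,.05),(0,255,0))); L.append((rk(sg*.072,-.06,.051),rk(sg*.072,.06,.051),(255,0,0)))
big(c,np.s_[120:215,265:360],8,"pics/rack_t.png",L); big(s,np.s_[130:240,295:395],5.4,"pics/rack_s.png",L)
g=fr((.4944,-.2839),np.radians(78)); L=[]
B=[(-.075,-.061),(.075,-.061),(.075,.061),(-.075,.061)]
for i in range(4): L.append((g(*B[i],.074),g(*B[(i+1)%4],.074),(0,0,255)));L.append((g(*B[i],0),g(*B[(i+1)%4],0),(0,255,0)))
big(c,np.s_[195:275,385:475],8,"pics/grill_t.png",L); big(s,np.s_[235:355,340:465],5,"pics/grill_s.png",L)
E
```

```text
(no output)
```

View pics/rack_t.png

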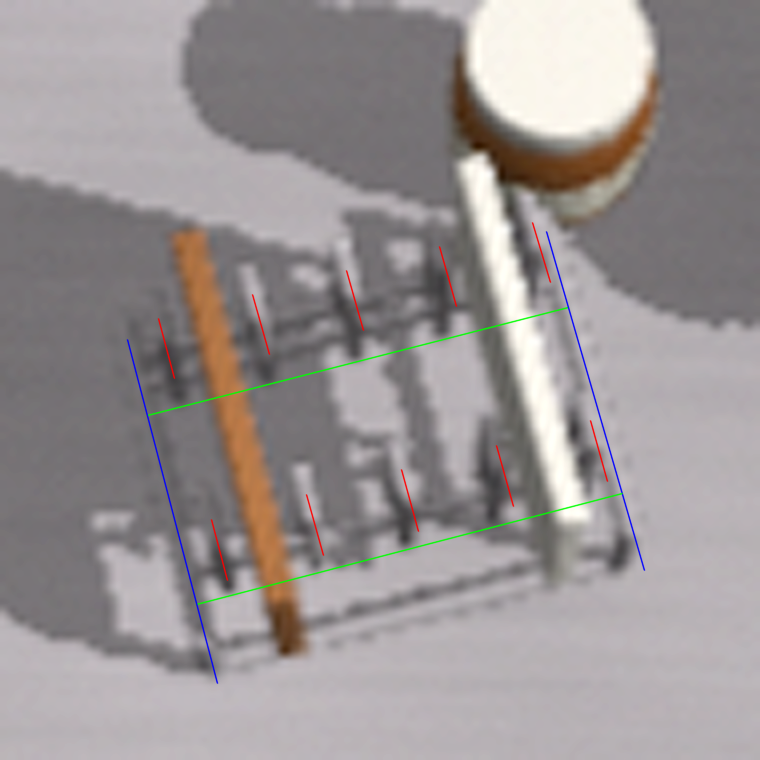

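View pics/rack_s.png

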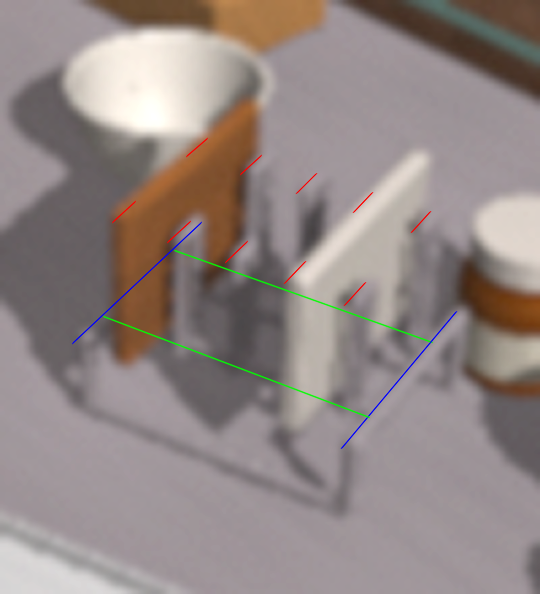

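View pics/grill_t.png

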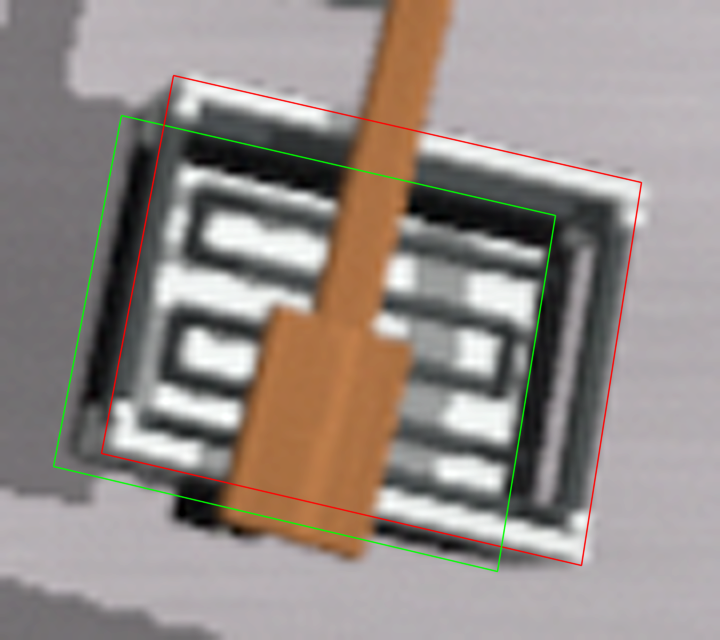

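View pics/grill_s.png

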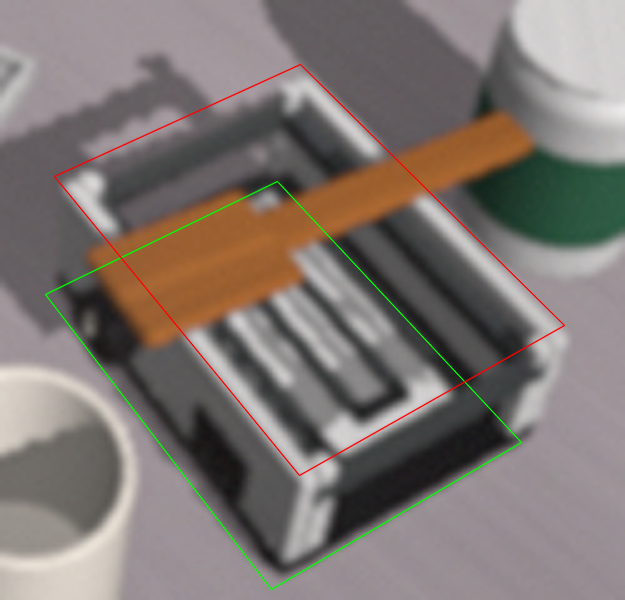

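```bash
cat >> h.py <<'E'
def fr(o,yaw):
    R=np.array([[np.cos(yaw),-np.sin(yaw)],[np.sin(yaw),np.cos(yaw)]])
    return lambda x,y,z: np.r_[np.array(o)+R@[x,y],z]
def big(c,r,k,n,lines=[],al=1.3):
    im=cv2.convertScaleAbs(cv2.resize(c["pixels"][r][:,:,::-1],None,fx=k,fy=k,interpolation=cv2.INTER_CUBIC),alpha=al)
    for a,b,col in lines:
        p=proj(c,[a,b]); p=((p+.5-[r[1].start,r[0].start])*k-.5)
        cv2.line(im,tuple(int(x) for x in p[0].round()),tuple(int(x) for x in p[1].round()),col,1,cv2.LINE_AA)
    cv2.imwrite(n,im)
def samp(c,X):
    p=proj(c,X).astype(np.float32); g=c["pixels"].astype(np.float32).mean(2)
    return cv2.remap(g,p[:,0].copy(),p[:,1].copy(),cv2.INTER_LINEAR).ravel()
E
python3 - <<'E'
from h import *
c=load("top0.npz"); s=load("side0.npz")
f=fr((.4944,-.2839),np.radians(78))
for nm,cc in (("top",c),("side",s)):
  for sg in (-1,1):
    print(nm,"wall",sg)
    for x in np.arange(-.065,.066,.02):
        ys=np.arange(-.014,.0141,.002); print("%5.0f"%(x*1e3),samp(cc,[f(x,sg*.057+y,.074) for y in ys]).round().astype(int))
  for sg in (-1,1):
    print(nm,"ends along +-x at walls",sg)
    for yy in (-.0575,.0565):
        xs=np.arange(-.012,.0121,.002); print(yy,samp(cc,[f(sg*.075+x,yy,.074) for x in xs]).round().astype(int))
E
```

```text
top wall -1
  -65 [140 139 138 137 142 157 174 178 135  89  52  38  39  40  39]
  -45 [139 139 139 138 135 157 175 174 132  87  63  59  60  48  32]
  -25 [139 138 138 138 140 167 179 169 133  86  67  60  58  48  34]
   -5 [108 113 113 109 111 126 140 137 118  90  72  73  73  66  46]
   15 [103  98  98  90  87  85  82  76  68  61  56  60  61  60  59]
   35 [137 138 138 137 159 176 182 177 126  77  45  39  37  31  23]
   55 [138 138 137 140 152 170 179 166 115  76  60  59  59  42  27]
top wall 1
  -65 [ 51  58  55  52  77 155 174 175 143 108 109 128 135 137 137]
  -45 [161 117  77  61  92 157 177 177 136  91  59  56 111 131 136]
  -25 [119  90  66  60 104 161 179 181 132  79  39  38 102 127 135]
   -5 [89 89 87 88 88 89 89 89 89 89 89 88 88 90 88]
   15 [90 89 90 89 90 90 90 90 89 89 89 89 90 90 83]
   35 [102  74  52  51  66  76  81  77  67  59  59  59  59  58  50]
   55 [156 100  56  54 106 163 183 161 114  73  58  66  95 128 137]
top ends along +-x at walls -1
-0.0575 [139 139 140 141 148 162 172 177 176 179 180 177 174]
0.0565 [134 134 133 132 133 154 168 175 180 179 176 176 176]
t
[... 677 characters left out ...]
145 126  92  69  67  68  67]
  -45 [108  77  53  46  54  79 119 145 145 124  92  72  68  68  64]
  -25 [117  76  51  51  65  92 129 151 148 123  91  71  67  68  68]
   -5 [80 80 80 80 81 80 82 83 83 82 82 82 85 83 80]
   15 [82 83 82 82 82 83 82 83 83 82 83 82 82 80 72]
   35 [75 75 77 77 76 76 77 79 78 80 78 78 77 74 68]
   55 [ 51  51  51  58  75 107 139 156 147 119  88  71  68  70  71]
side ends along +-x at walls -1
-0.0575 [118 117 118 127 140 144 144 143 143 144 143 145 144]
0.0565 [ 70  65  86 120 137 146 146 142 137 135 134 137 143]
side ends along +-x at walls 1
-0.0575 [150 147 140 130 121 117 116 117 118 119 120 120 120]
0.0565 [158 155 146 127  99  80  73  73  73  74  74  74  74]
```

```bash
python3 - <<'E'
from h import *
from scipy.optimize import least_squares
c=load("top0.npz"); s=load("side0.npz")
T=lambda U,V:((U+.5)/8-.5+265,(V+.5)/8-.5+120)
S=lambda U,V:((U+.5)/5.4-.5+295,(V+.5)/5.4-.5+130)
# rack +y toward robot (bottom of top image)
obs=[(c,(.072,.060,.048),T(210,655)),(c,(-.072,.060,.048),T(622,552)),
     (s,(.072,.060,.048),S(88,335)),(s,(-.072,.060,.048),S(352,440)),(s,(-.072,-.060,.048),S(462,315))]
def res(p,o): 
    f=fr(p[:2],p[2]); return np.concatenate([proj(cc,f(*x))[0]-u for cc,x,u in o])
for o in (obs,obs[:2],obs[2:]):
    r=least_squares(res,[.6429,.0158,np.radians(106)],args=(o,)); print(r.x[:2],np.degrees(r.x[2]),r.fun.round(1))
r=least_squares(res,[.6429,.0158,np.radians(106)],args=(obs,))
rk=fr(r.x[:2],r.x[2]); L=[]
for x in (-60,-30,0,30,60):
    for sg in (-1,1):
        a,b=.023*sg,.043*sg; L+= [(rk(x/1e3,a,.115),rk(x/1e3,b,.115),(0,0,255)),(rk(x/1e3,a,.115),rk(x/1e3,a,.05),(0,200,255)),(rk(x/1e3,b,.115),rk(x/1e3,b,.05),(0,200,255))]
for sg in (-1,1): L.append((rk(-.072,sg*.033,.05),rk(.072,sg*.033,.05),(0,255,0))); L.append((rk(sg*.072,-.06,.051),rk(sg*.072,.06,.051),(255,0,0)))
big(c,np.s_[120:215,265:360],8,"pics/rack_t2.png",L); big(s,np.s_[130:240,295:395],5.4,"pics/rack_s2.png",L)
# tray corners
big(c,np.s_[215:295,260:380],6.5,"pics/tray.png")
E
```

```text
[0.65220766 0.01828833] 105.17700957406834 [-0.5 -0.3  1.5 -0.4 -0.8  0.1 -0.9  0.4  0.6 -1.2]
[0.65123138 0.02003689] 105.62478999531432 [-0.9  0.2  1.  -0.3]
[0.65247231 0.01729247] 105.27426716447236 [-0.5  0.3 -0.4  0.5  0.9 -1.1]
```

View pics/rack_t2.png

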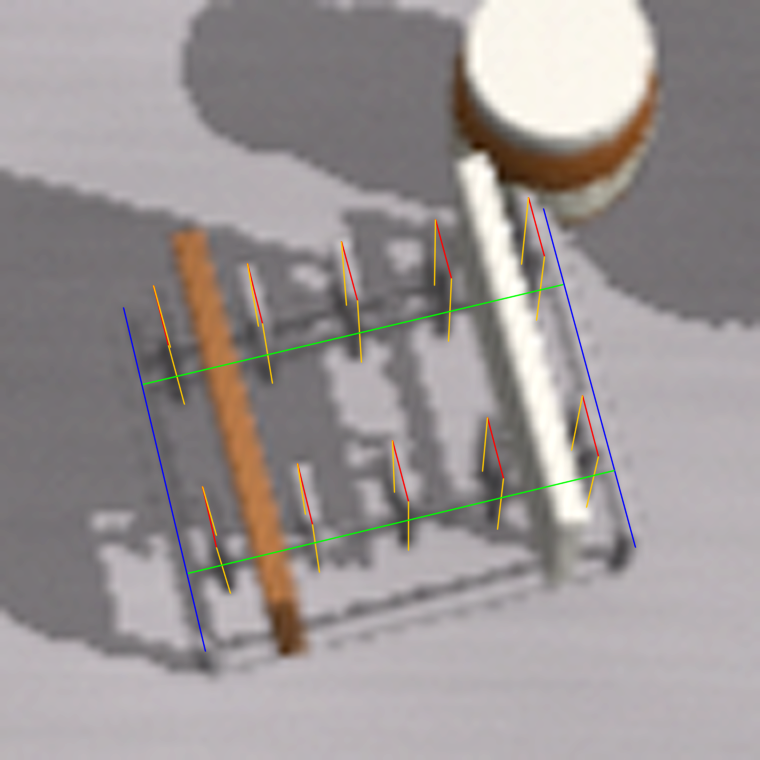

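View pics/rack_s2.png

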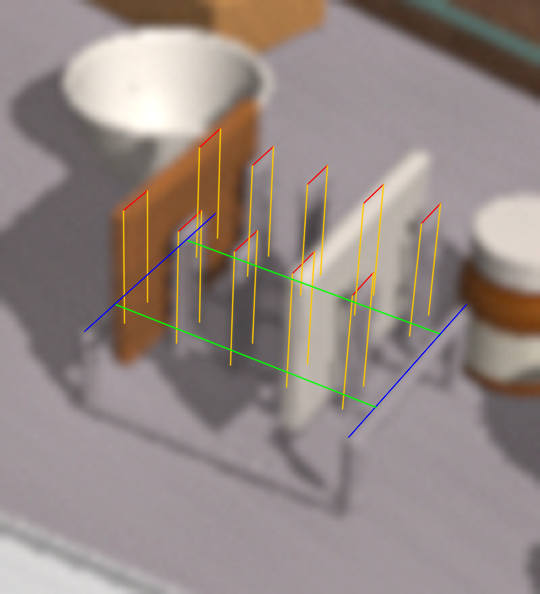

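View pics/tray.png

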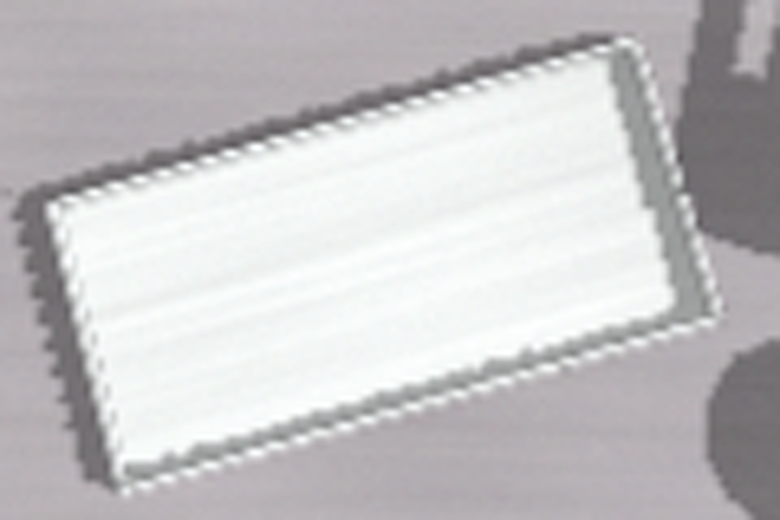

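Emit:
jog_arm([
  [[0,0,0.02],[0.0376,-0.067,0],0.3],
  [[0,0,0.02],[0.0376,-0.067,0],0.3],
  [[0,0,0.02],[0.0376,-0.067,0],0.3],
  [[0,0,0.02],[0.0376,-0.067,0],0.3],
  [[0,0,0.02],[0.0376,-0.067,0],0.3],
  [[0,0,0.02],[0.0376,-0.067,0],0.3],
  [[0,0,0.02],[0.0376,-0.067,0],0.3],
  [[0,0,0.02],[0.0376,-0.067,0],0.3],
  [[0,0,0.02],[0.0376,-0.067,0],0.3],
  [[0,0,0.02],[0.0376,-0.067,0],0.3],
  [[0,0,0.02],[0.0376,-0.067,0],0.3],
  [[0,0,0.02],[0.0376,-0.067,0],0.3],
], squeeze=30)

```text
time_s: 1.1
eef_pos: [0.4706, 0.1984, 0.2053]
orientation: [0.794, 0.607, -0.0, -0.0]
ft_force: [0.7, -0.2, -0.4]
gripper_width: 0.0605
```

```bash
cat > st.py <<'E'
from cell import *; import numpy as np, json
from scipy.spatial.transform import Rotation as R
s=observe(); Rm=R.from_quat(s["orientation"]).as_matrix()
print("t",round(s["time_s"],2),"pos",s["eef_pos"].round(4),"q",s["qpos"].round(3),"F",s["ft_force"].round(1),"w",round(s["gripper_width"],4))
print("toolx",Rm[:,0].round(3),"yaw %.1f"%np.degrees(np.arctan2(Rm[1,0],Rm[0,0])),"toolz",Rm[:,2].round(3))
open("log.jsonl","a").write(json.dumps([s["qpos"].tolist(),s["eef_pos"].tolist(),list(s["orientation"])])+"\n")
E
python3 st.py; python3 - <<'E'
from h import *
c=load("top0.npz")
W=onplane(c,[((U+.5)/6.5-.5+260,(V+.5)/6.5-.5+215) for U,V in [(48,203),(630,40),(718,318),(120,490)]],.014)[:,:2]
print(W,W.mean(0)); 
for i in range(4):
    d=W[(i+1)%4]-W[i]; print(np.linalg.norm(d),np.degrees(np.arctan2(d[1],d[0])))
E
```

```text
t 1.1 pos [0.4706 0.1984 0.2053] q [-0.473  0.43   0.027  1.901 -0.016  0.811  0.868] F [ 0.7 -0.2 -0.4] w 0.0605
toolx [ 0.262  0.965 -0.   ] yaw 74.8 toolz [-0. -0. -1.]
[[ 0.46109964  0.13181654]
 [ 0.53272604 -0.10383346]
 [ 0.42077627 -0.13927641]
 [ 0.3487469   0.09793329]] [ 0.44083721 -0.00334001]
0.24629506816266364 -73.09322117900841
0.11742637048023571 -162.43237323088889
0.24790455860168956 106.89105628942255
0.11735080964083236 16.78221870353953
```

Emit:
jog_arm([
  [[0,0,0],[0.0062,-0.0792,-0.01],0.3],
  [[0,0,0],[0.0062,-0.0792,-0.01],0.3],
  [[0,0,0],[0.0062,-0.0792,-0.01],0.3],
  [[0,0,0],[0.0062,-0.0792,-0.01],0.3],
  [[0,0,0],[0.0062,-0.0792,-0.01],0.3],
  [[0,0,0],[0.0062,-0.0792,-0.01],0.3],
  [[0,0,0],[0.0062,-0.0792,-0.01],0.3],
  [[0,0,0],[0.0062,-0.0792,-0.01],0.3],
  [[0,0,0],[0.0062,-0.0792,-0.01],0.3],
  [[0,0,0],[0.0062,-0.0792,-0.01],0.3],
  [[0,0,0],[0.0062,-0.0792,-0.01],0.3],
  [[0,0,0],[0.0062,-0.0792,-0.01],0.3],
])

```text
time_s: 2.1
eef_pos: [0.5069, -0.2768, 0.1449]
orientation: [0.795, 0.607, -0.0, -0.0]
ft_force: [0.4, 0.1, -0.3]
gripper_width: 0.0614
```

```bash
python3 st.py; python3 - <<'E'
from cell import *; from h import *
s=read_camera("side"); np.savez("side1.npz",**s); t=read_camera("top"); np.savez("top1.npz",**t)
big(s,np.s_[180:360,320:480],3.3,"pics/s1.png"); big(t,np.s_[150:320,380:500],3.5,"pics/t1.png")
E
```

```text
t 2.1 pos [ 0.5069 -0.2768  0.1449] q [ 0.43   0.598  0.033  1.787 -0.027  0.757  1.782] F [ 0.4  0.1 -0.3] w 0.0614
toolx [0.263 0.965 0.   ] yaw 74.8 toolz [-0.001  0.    -1.   ]
```

View pics/s1.png

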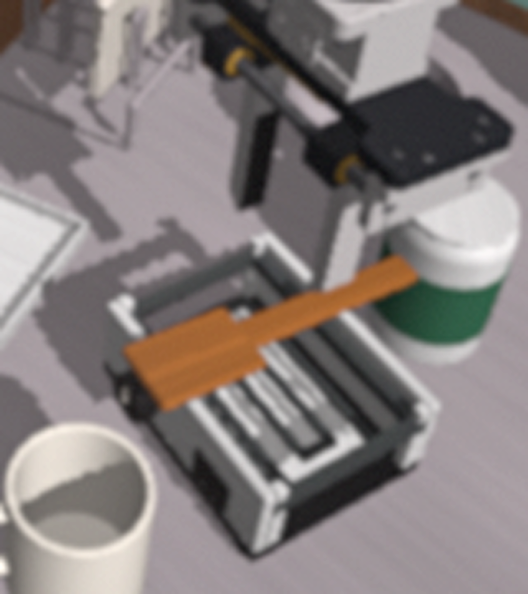

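View pics/t1.png

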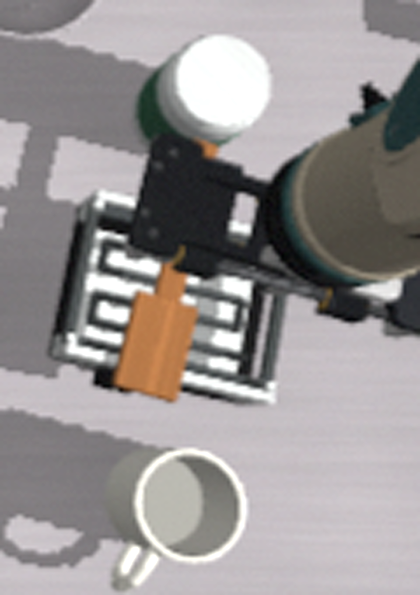

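Emit:
jog_arm([
  [[0,0,0],[0,0,-0.049],0.3],
  [[0,0,0],[0,0,-0.049],0.3],
  [[0,0,0],[0,0,-0.048],0.3],
  [[0,0,0],[0,0,0],-1],
  [[0,0,0],[0,0,0],-1],
  [[0,0,0],[0,0,0],-1],
  [[0,0,0],[0,0,0],-1],
  [[0,0,0],[0,0,0],-1],
], squeeze=30)

```text
time_s: 2.87
eef_pos: [0.5084, -0.2753, 0.074]
orientation: [0.795, 0.607, 0.001, 0.001]
ft_force: [-0.0, 0.1, 0.3]
gripper_width: 0.0312
```

Emit:
jog_arm([
  [[0,0,0],[0,0,-0.002],-1],
  [[0,0,0],[0,0,0],-1],
  [[0,0,0],[0,0,0],-1],
  [[0,0,0],[0,0,0],-1],
])

```text
time_s: 3.2
eef_pos: [0.5079, -0.2753, 0.0723]
orientation: [0.795, 0.607, 0.0, 0.001]
ft_force: [0.1, 0.4, 6.0]
gripper_width: 0.0194
```

Emit:
jog_arm([
  [[0,0,0],[0,0,0.05],-1],
  [[0,0,0],[0,0,0.076],-1],
  [[0,0,0],[0,0,0.04],-1],
  [[0,0,-0.225],[-0.0148,0.06,0],-1],
  [[0,0,-0.225],[-0.0148,0.06,0],-1],
  [[0,0,-0.225],[-0.0148,0.06,0],-1],
  [[0,0,-0.225],[-0.0148,0.06,0],-1],
  [[0,0,-0.225],[-0.0148,0.06,0],-1],
  [[0,0,-0.225],[-0.0148,0.06,0],-1],
  [[0,0,-0.225],[-0.0148,0.06,0],-1],
  [[0,0,-0.225],[-0.0148,0.06,0],-1],
  [[0,0,-0.225],[-0.0148,0.06,0],-1],
])

```text
time_s: 4.2
eef_pos: [0.44, -0.0035, 0.1544]
orientation: [0.99, 0.143, -0.0, -0.0]
ft_force: [0.4, 0.2, -0.3]
gripper_width: 0.0194
```

```bash
python3 st.py; python3 - <<'E'
from cell import *; from h import *
s=read_camera("side"); np.savez("side2.npz",**s); t=read_camera("top"); np.savez("top2.npz",**t)
big(s,np.s_[100:360,180:480],2.2,"pics/s2.png"); big(t,np.s_[150:350,220:480],2.6,"pics/t2.png")
E
```

```text
t 4.2 pos [ 0.44   -0.0035  0.1544] q [-0.31   0.438  0.351  2.141 -0.261  0.603  0.513] F [ 0.4  0.2 -0.3] w 0.0194
toolx [ 0.959  0.283 -0.   ] yaw 16.4 toolz [-0.  0. -1.]
```

View pics/s2.png

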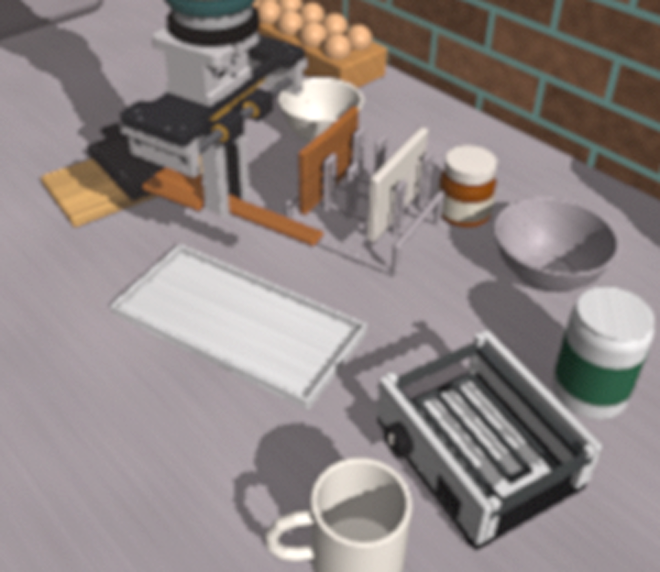

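View pics/t2.png

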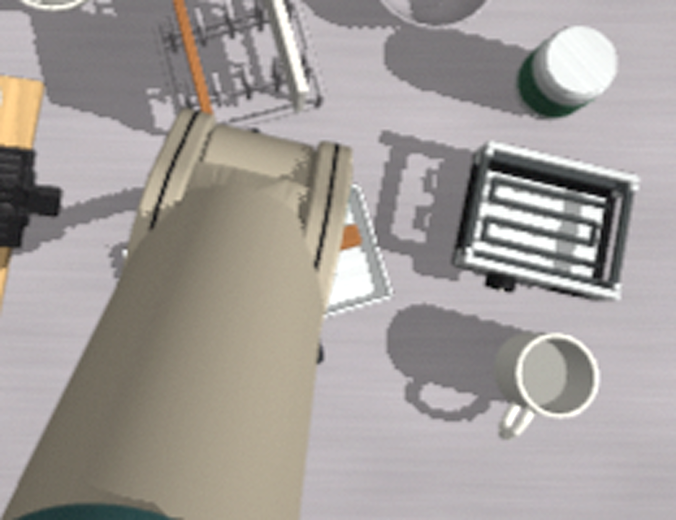

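Emit:
jog_arm([
  [[0,0,0],[0,0,-0.07],-1],
  [[0,0,0],[0,0,-0.07],-1],
  [[0,0,0],[0,0,-0.07],-1],
  [[0,0,0],[0,0,-0.06],-1],
  [[0,0,0],[0,0,-0.02],-1],
  [[0,0,0],[0,0,-0.006],-1],
  [[0,0,0],[0,0,0],-0.2],
  [[0,0,0],[0,0,0],-0.2],
  [[0,0,0],[0,0,0],-0.2],
  [[0,0,0],[0,0,0.02],-0.2],
  [[0,0,0],[0,0,0.07],0],
  [[0,0,0],[0,0,0.07],0.1],
])

```text
time_s: 5.3
eef_pos: [0.4396, -0.0052, 0.0882]
orientation: [0.989, 0.145, -0.001, -0.0]
ft_force: [0.8, 0.0, 0.4]
gripper_width: 0.0476
```

```bash
python3 st.py; python3 - <<'E'
from h import *
# plate fine, both cams; lug ends and edges
c=load("top0.npz"); s=load("side0.npz")
for nm,cc,r in (("t",c,np.s_[190:265,160:250]),("s",s,np.s_[145:200,210:280])):
    g=cc["pixels"].max(2); m=np.zeros((400,640),np.uint8); m[r]=g[r]<(62 if nm=="t" else 60)
    n,l,st,ce=cv2.connectedComponentsWithStats(m); k=1+np.argmax(st[1:,4]); v,u=np.nonzero(l==k)
    W=onplane(cc,np.c_[u,v],.032)[:,:2]; mu,e=cv2.PCACompute(W.astype(np.float32),None); print(nm,st[k],mu,np.degrees(np.arctan2(e[0,1],e[0,0])),cv2.minAreaRect((W*1000).astype(np.float32)))
f=fr((.515,.294),np.radians(84.2))
L=[]
for z in (.034,): 
    B=[(-.065,-.05),(.065,-.05),(.065,.05),(-.065,.05)]
    L+=[(f(*B[i],z),f(*B[(i+1)%4],z),(0,0,255)) for i in range(4)]
for sg in (-1,1): 
    B=[(sg*.065,-.015),(sg*.099,-.015),(sg*.099,.015),(sg*.065,.015)]; L+=[(f(*B[i],.031),f(*B[i+1],.031),(0,255,0)) for i in range(3)]
big(c,np.s_[190:260,160:250],8,"pics/pl_t.png",L,2); big(s,np.s_[140:200,205:285],8,"pics/pl_s.png",L,2)
E
```

```text
t 5.3 pos [ 0.4396 -0.0052  0.0882] q [-0.351  0.585  0.435  2.2   -0.547  0.464  0.81 ] F [0.8 0.  0.4] w 0.0476
toolx [ 0.958  0.288 -0.003] yaw 16.7 toolz [-0.003  0.    -1.   ]
t [ 168  202   75   43 2163] [[0.5146563  0.29431123]] 84.54356 ((514.4781494140625, 293.87103271484375), (195.5973358154297, 100.13291931152344), 84.20654296875)
s [ 220  157   50   34 1079] [[0.5073254  0.27994296]] 84.542015 ((507.35614013671875, 283.51153564453125), (196.0555877685547, 102.52998352050781), 84.2077865600586)
```

View pics/pl_t.png

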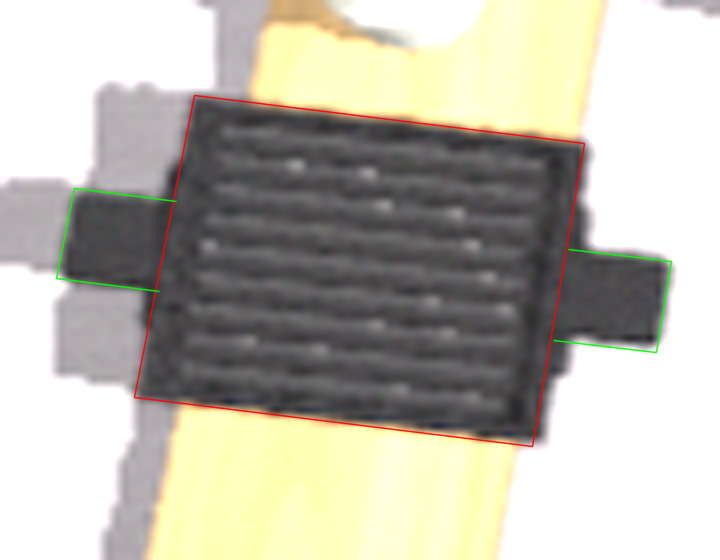

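View pics/pl_s.png

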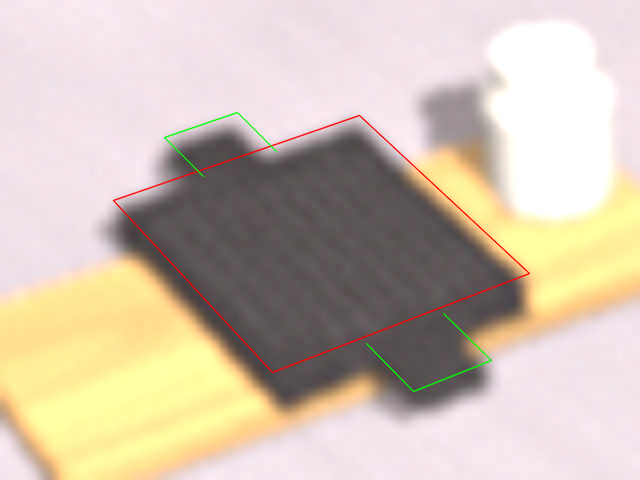

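```bash
cat > kin.py <<'E'
import numpy as np, json, itertools
from scipy.spatial.transform import Rotation as R
D=[json.loads(l) for l in open("log.jsonl")]
E
python3 - <<'E'
from kin import *
best=[]
for sg in itertools.product((1,-1),repeat=7):
    errs=[]; offs=[]
    M=[]
    for q,p,o in D:
        r=R.identity()
        for a,k,s in zip("zyzyzyz",range(7),sg): r=r*R.from_euler(a,s*q[k])
        M.append((r,R.from_quat(o)))
    # solve constant base yaw & tool offset : use B = r^-1 * o constant if base aligned
    Bs=[a.inv()*b for a,b in M]
    m=R.concatenate(Bs).mean(); e=max((m.inv()*b).magnitude() for b in Bs)
    best.append((e,sg,m.as_euler("zyz")))
best.sort(key=lambda t:t[0])
for b in best[:8]: print(b)
E
```

```text
(8.089857465967108e-16, (-1, 1, -1, 1, -1, 1, -1), array([-3.14159265e+00,  6.70635585e-16,  0.00000000e+00]))
(0.004227952253506654, (-1, -1, -1, -1, -1, -1, -1), array([2.37481318e+00, 1.98943683e-03, 7.66779471e-01]))
(0.4582653001277396, (-1, 1, 1, 1, -1, 1, -1), array([-1.41081638,  0.19396073, -1.36341792]))
(0.45946436167571014, (-1, -1, 1, -1, -1, -1, -1), array([1.7359922 , 0.19578717, 1.7726597 ]))
(0.6838419470048511, (-1, 1, -1, 1, 1, 1, -1), array([1.01127248, 0.20022845, 2.49082169]))
(0.6849135179418165, (-1, -1, -1, -1, 1, -1, -1), array([-2.13993121,  0.19938341, -0.64081019]))
(0.6954661838004339, (1, 1, -1, -1, -1, -1, 1), array([-0.9112555 ,  0.98895777,  1.71876385]))
(0.6962055007232836, (1, -1, -1, 1, -1, 1, 1), array([ 2.23061835,  0.99106231, -1.4231218 ]))<sys>:0: UserWarning: Gimbal lock detected. Setting third angle to zero since it is not possible to uniquely determine all angles.
```

```bash
cat >> kin.py <<'E'
SG=(-1,1,-1,1,-1,1,-1)
def frames(q):
    r=R.identity(); o=[r]
    for a,k,s in zip("zyzyzyz",range(7),SG): r=r*R.from_euler(a,s*q[k]); o.append(r)
    return o
COLS=[(1,0),(1,2),(3,0),(3,2),(5,0),(5,2),(7,2)]
def A(q):
    f=frames(q); return np.array([f[i].as_matrix()[:,j] for i,j in COLS]).T
def fit():
    M=np.vstack([A(q) for q,_,_ in D]); b=np.concatenate([p for _,p,_ in D]); t,_,rk,sv=np.linalg.lstsq(M,b,rcond=None); return t,np.abs(M@t-b).max(),rk,sv
TT=R.from_euler("z",np.pi)
E
python3 -c "
from kin import *
print(len(D)); print(fit())
q,p,o=D[0]; print(p)"
```

```text
4
(array([-0.04747918, -6.58265071,  0.06089413,  0.52671576,  0.0267265 ,
        0.41960644, -6.64707351]), np.float64(0.02586817521306148), np.int32(7), array([3.98250140e+00, 3.38235079e+00, 7.73879154e-01, 2.49339532e-01,
       1.52721634e-01, 1.22481721e-01, 9.50920032e-04]))
[0.4705526376201065, 0.1983978658792204, 0.20533408673883113]
```

Emit:
jog_arm([
  [[0,0,-0.1946],[0.014,0.0402,0.01],0.3],
  [[0,0,-0.1946],[0.014,0.0402,0.01],0.3],
  [[0,0,-0.1946],[0.014,0.0402,0],0.3],
  [[0,0,-0.1946],[0.014,0.0402,0],0.3],
  [[0.2084,-0.0204,0],[0.014,0.0402,0],0.3],
  [[0.2084,-0.0204,0],[0.014,0.0402,0],0.3],
  [[0.2084,-0.0204,0],[0.014,0.0402,-0.01],0.3],
  [[0.2084,-0.0204,0],[0.014,0.0402,-0.01],0.3],
  [[0.2084,-0.0204,0],[0.014,0.0402,-0.0172],0.3],
  [[0,0,0],[0,0,0],0.3],
])

```text
time_s: 6.13
eef_pos: [0.5018, 0.168, 0.0794]
orientation: [0.968, -0.05, 0.011, -0.247]
ft_force: [0.4, -0.7, -0.3]
gripper_width: 0.0612
```

```bash
python3 st.py; python3 - <<'E'
from cell import *; from h import *
s=read_camera("side"); np.savez("side3.npz",**s); t=read_camera("top"); np.savez("top3.npz",**t)
big(s,np.s_[60:280,150:400],3,"pics/s3.png"); big(t,np.s_[150:300,140:400],3,"pics/t3.png")
E
```

```text
t 6.13 pos [0.5018 0.168  0.0794] q [-0.018  0.686 -0.024  2.107 -1.087  0.549  0.861] F [ 0.4 -0.7 -0.3] w 0.0612
toolx [ 0.995 -0.103 -0.004] yaw -5.9 toolz [ 0.045  0.477 -0.878]
```

View pics/s3.png

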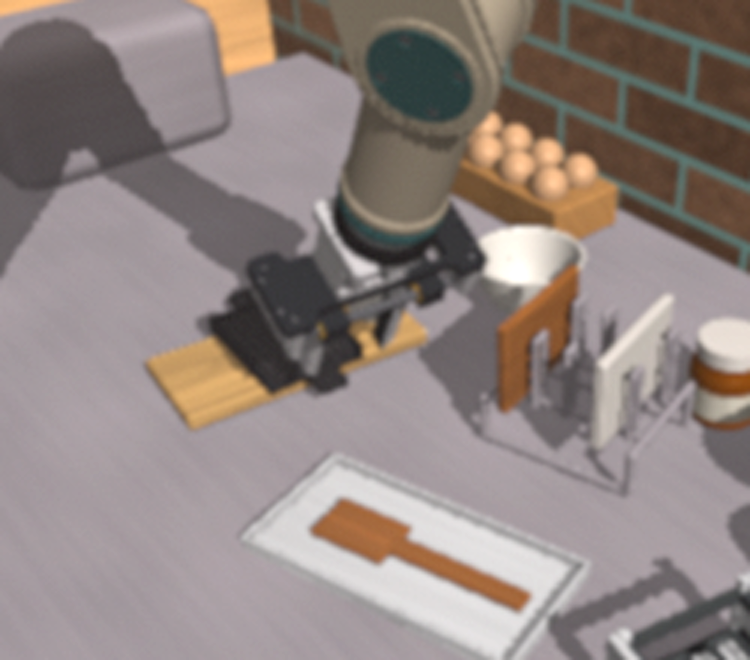

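View pics/t3.png

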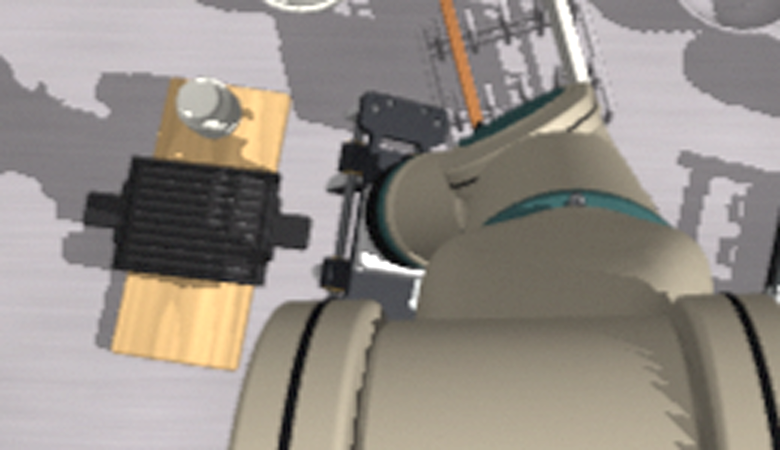

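```bash
python3 - <<'E'
from kin import *
D.insert(0,[[-1.2508124,.62929683,.03844506,1.5183517,-.02697262,.99628612,-.0199859],[.24432228,.60162881,.20459134],[0.829535872,.558452689,-7.43476989e-04,5.28153807e-04]])
for C in ([(1,2),(3,0),(3,2),(5,0),(5,2),(7,2)],[(1,2),(3,0),(3,2),(4,0),(5,2),(7,2)],[(1,2),(3,0),(3,2),(4,0),(5,2),(6,0),(7,2)],[(1,2),(2,1),(3,0),(3,2),(4,0),(4,1),(5,2),(6,0),(6,1),(7,2)],[(1,1),(1,2),(3,0),(3,1),(3,2),(5,0),(5,1),(5,2),(7,0),(7,1),(7,2)],[(1,0),(1,1),(1,2),(3,0),(3,1),(3,2),(4,0),(5,1),(5,2),(6,0),(7,2)]):
    M=[];b=[]
    for q,p,o in D:
        f=frames(q); M.append(np.array([f[i].as_matrix()[:,j] for i,j in C]).T); b+=list(p)
    M=np.vstack(M); t,_,rk,sv=np.linalg.lstsq(M,b,rcond=None); print(C,t.round(3),np.abs(M@t-b).max().round(4),sv[-1].round(4))
E
```

```text
[(1, 2), (3, 0), (3, 2), (5, 0), (5, 2), (7, 2)] [ 0.369  0.037  0.492 -0.01   0.38   0.339] 0.0289 0.1661
[(1, 2), (3, 0), (3, 2), (4, 0), (5, 2), (7, 2)] [0.371 0.049 0.492 0.007 0.384 0.32 ] 0.0296 0.2367
[(1, 2), (3, 0), (3, 2), (4, 0), (5, 2), (6, 0), (7, 2)] [ 0.379 -0.008  0.518  0.002  0.356 -0.052  0.403] 0.0273 0.0996
[(1, 2), (2, 1), (3, 0), (3, 2), (4, 0), (4, 1), (5, 2), (6, 0), (6, 1), (7, 2)] [ 0.336 -0.012  0.     0.559  0.    -0.016  0.382 -0.    -0.     0.376] 0.0 0.0904
[(1, 1), (1, 2), (3, 0), (3, 1), (3, 2), (5, 0), (5, 1), (5, 2), (7, 0), (7, 1), (7, 2)] [-0.011  0.336  0.    -0.016  0.559  0.    -0.     0.382  0.     0.
  0.376] 0.0 0.1123
[(1, 0), (1, 1), (1, 2), (3, 0), (3, 1), (3, 2), (4, 0), (5, 1), (5, 2), (6, 0), (7, 2)] [-0.    -0.012  0.336  0.    -0.016  0.559  0.    -0.     0.382 -0.
  0.376] 0.0 0.087
```

```bash
cat >> kin.py <<'E'
from scipy.optimize import least_squares
LO=np.array([-3.06,-.37,-1.25,.18,-1.1,.23,-2.94]); HI=np.array([3.06,2.12,1.32,2.47,4.24,1.98,2.94])
def fk(q):
    f=frames(q); z=np.array([0,0,1.]); y=np.array([0,1.,0])
    p=.336*z-.0117*f[1].apply(y)+f[3].apply(.559*z-.016*y)+f[5].apply(.382*z)+f[7].apply(.376*z)
    return p,f[7]*TT
def ik(p,Rt,q0,w=0.0):
    def res(q):
        a,r=fk(q); return np.r_[(a-p)*5,(Rt.inv()*r).as_rotvec(),w*(q-q0)]
    s=least_squares(res,np.clip(q0,LO+.01,HI-.01),bounds=(LO+.005,HI-.005)); a,r=fk(s.x)
    return s.x,np.linalg.norm(a-p),np.degrees((Rt.inv()*r).magnitude())
def Rt(tz,tx):
    tz=np.array(tz,float)/np.linalg.norm(tz); tx=np.array(tx,float); tx-=tz*(tx@tz); tx/=np.linalg.norm(tx)
    return R.from_matrix(np.c_[tx,np.cross(tz,tx),tz])
def best(p,Rm,starts=12,seed=0,q0=None):
    g=np.random.default_rng(seed); out=[]
    for i in range(starts):
        q,e,a=ik(p,Rm,g.uniform(LO,HI) if i or q0 is None else q0)
        if e<.001 and a<.3: out.append(q)
    return out
E
python3 - <<'E'
from kin import *
for q,p,o in D: print(np.abs(fk(q)[0]-p).max().round(5),(R.from_quat(o).inv()*fk(q)[1]).magnitude().round(5))
yr=np.radians(105.5); rx=np.array([np.cos(yr),np.sin(yr),0]); ry=np.array([-np.sin(yr),np.cos(yr),0]); Z=np.array([0,0,1.])
P=np.array([.6475,.0328,.2])
for a in (0,20,30,40,50,60,75,90):
    for sgn in (1,-1):
        tz=np.sin(np.radians(a))*rx*sgn-np.cos(np.radians(a))*Z
        for z in (.2,.32):
            for tx in (ry,-ry):
                o=best(P+[0,0,z-.2],Rt(tz,tx),10)
                print(a,"pt+y" if sgn>0 else "pt-y",z,"tx+ry" if tx is ry else "tx-ry",len(o), o[0].round(2) if o else "")
E
```

```text
Traceback (most recent call last):
AttributeError: 'float' object has no attribute 'round'
```

```bash
cat > reach.py <<'E'
from kin import *
for q,p,o in D: print(float(np.abs(fk(q)[0]-p).max()),float((R.from_quat(o).inv()*fk(q)[1]).magnitude()))
yr=np.radians(105.5); rx=np.array([np.cos(yr),np.sin(yr),0]); ry=np.array([-np.sin(yr),np.cos(yr),0]); Z=np.array([0,0,1.])
P=np.array([.6475,.0328,.2])
for a in (0,20,30,40,50,60,75,90):
    for sgn in (1,-1):
        tz=np.sin(np.radians(a))*rx*sgn-np.cos(np.radians(a))*Z
        for z in (.2,.32):
            for tx in (ry,-ry):
                o=best(P+[0,0,z-.2],Rt(tz,tx),10)
                print(a,"pt+y" if sgn>0 else "pt-y",z,"tx+ry" if tx is ry else "tx-ry",len(o), o[0].round(2) if o else "")
E
time python3 reach.py
```

```text
0.0004697206816077215 2.399489814634472e-16
0.0004578588344336665 3.3291904678578517e-16
0.0004776073869346975 3.2760478226499317e-16
0.00047834539174583524 4.3726569089665233e-16
0.00029786793148700585 5.237084367219465e-16
0 pt+y 0.2 tx+ry 9 [-0.12  0.63  0.05  1.53 -0.03  0.98 -2.93]
0 pt+y 0.2 tx-ry 5 [ 0.51  0.93 -1.24  1.51  0.89  1.35 -0.54]
0 pt+y 0.32 tx+ry 8 [-0.48  0.62  0.72  1.37 -0.41  1.3  -2.62]
0 pt+y 0.32 tx-ry 5 [ 0.49  0.79 -1.24  1.34  0.74  1.51 -0.41]
0 pt-y 0.2 tx+ry 9 [-0.12  0.63  0.05  1.53 -0.03  0.98 -2.93]
0 pt-y 0.2 tx-ry 5 [ 0.51  0.93 -1.24  1.51  0.89  1.35 -0.54]
0 pt-y 0.32 tx+ry 8 [-0.48  0.62  0.72  1.37 -0.41  1.3  -2.62]
0 pt-y 0.32 tx-ry 5 [ 0.49  0.79 -1.24  1.34  0.74  1.51 -0.41]
20 pt+y 0.2 tx+ry 9 [ 0.26  0.73 -0.32  1.42 -0.14  1.12 -2.79]
20 pt+y 0.2 tx-ry 5 [ 0.65  1.01 -1.24  1.41  0.61  1.29 -0.25]
20 pt+y 0.32 tx+ry 7 [-0.19  0.67  0.55  1.28 -0.62  1.5  -2.46]
20 pt+y 0.32 tx-ry 5 [ 0.63  0.87 -1.24  1.25  0.47  1.47 -0.2 ]
20 pt-y 0.2 tx+ry 8 [-0.69  0.73  0.7   1.61 -0.13  0.89 -2.93]
20 pt-y 0.2 tx-ry 6 [ 0.22  0.8  -0.94  1.58 
[... 2587 characters left out ...]
1.25 -0.92]
75 pt-y 0.32 tx+ry 2 [-0.64  0.85 -0.01  1.58  1.12  1.61  2.22]
75 pt-y 0.32 tx-ry 6 [-1.02  0.96  0.69  1.59  0.76  1.22 -0.66]
90 pt+y 0.2 tx+ry 7 [ 0.42  1.34 -0.1   1.01 -1.02  1.97 -2.29]
90 pt+y 0.2 tx-ry 2 [ 0.5   1.35 -0.31  1.   -0.87  1.88  0.77]
90 pt+y 0.32 tx+ry 7 [ 0.47  1.18 -0.21  1.05 -1.01  1.97 -2.44]
90 pt+y 0.32 tx-ry 2 [ 0.52  1.19 -0.36  1.05 -0.92  1.91  0.65]
90 pt-y 0.2 tx+ry 2 [-0.73  1.19  0.12  1.54  1.14  1.64  2.  ]
90 pt-y 0.2 tx-ry 6 [-1.18  1.52  1.08  1.55  0.39  1.04 -0.58]
90 pt-y 0.32 tx+ry 2 [-0.84  1.02  0.32  1.59  1.09  1.57  2.18]
90 pt-y 0.32 tx-ry 6 [-1.19  1.33  1.13  1.6   0.51  1.06 -0.5 ]
real	0m37.146s
user	0m37.574s
sys	0m0.124s
```

Emit:
jog_arm([
  [[-0.149,0.0154,0],[0.002,0.021,-0.004],0.3],
  [[-0.149,0.0154,0],[0.002,0.021,-0.004],0.3],
  [[0,0,0],[0,0,0],0.3],
])

```text
time_s: 6.48
eef_pos: [0.5014, 0.2013, 0.0777]
orientation: [0.985, -0.038, 0.007, -0.17]
ft_force: [0.0, 1.2, 0.4]
gripper_width: 0.061
```

```bash
python3 st.py
```

```text
t 6.48 pos [0.5014 0.2013 0.0777] q [-0.301  0.659  0.136  2.068 -0.945  0.517  0.583] F [0.  1.2 0.4] w 0.061
toolx [ 0.997 -0.078 -0.   ] yaw -4.5 toolz [ 0.026  0.335 -0.942]
```

Emit:
jog_arm([
  [[0,0,0],[0.003,0.0052,-0.0395],0.3],
  [[0,0,0],[0.003,0.0052,-0.0395],0.3],
  [[0,0,0],[0.003,0.0052,-0.0395],0.3],
  [[0,0,0],[0,0,0],0.3],
  [[0,0,0],[0,0,0],-1],
  [[0,0,0],[0,0,0],-1],
  [[0,0,0],[0,0,0],-1],
  [[0,0,0],[0,0,0],-1],
  [[0,0,0],[0,0,0],-1],
  [[0,0,0],[0,0,0],-1],
  [[0,0,0],[0,0,0],-1],
], squeeze=60)

```text
time_s: 7.4
eef_pos: [0.5074, 0.199, 0.0167]
orientation: [0.984, -0.047, 0.007, -0.171]
ft_force: [-1.4, -1.5, 5.1]
gripper_width: 0.0289
```

```bash
python3 st.py; python3 - <<'E'
from cell import *; from h import *
s=read_camera("side"); t=read_camera("top")
big(s,np.s_[100:220,180:300],5,"pics/s4.png"); big(t,np.s_[180:280,150:280],5,"pics/t4.png")
E
```

```text
t 7.4 pos [0.5074 0.199  0.0167] q [-0.193  0.773 -0.012  2.074 -1.045  0.373  0.7  ] F [-1.4 -1.5  5.1] w 0.0289
toolx [ 0.995 -0.095 -0.003] yaw -5.5 toolz [ 0.029  0.336 -0.942]
```

View pics/s4.png

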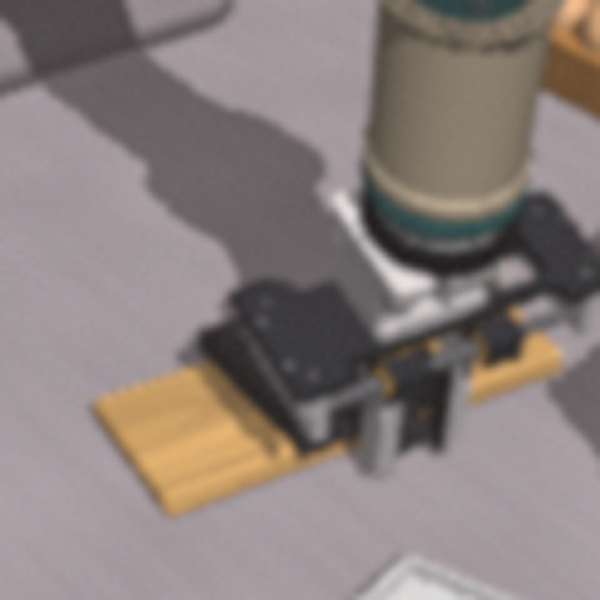

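View pics/t4.png

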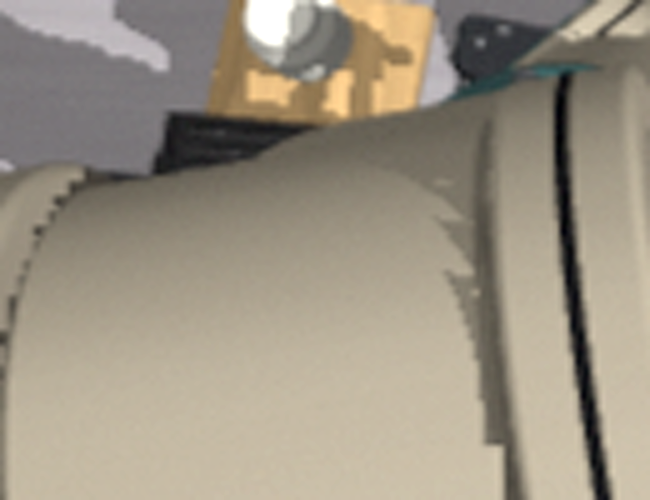

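Emit:
jog_arm([
  [[0,0,0],[0,0,0],0.3],
  [[0,0,0],[0,0,0],0.3],
  [[0,0,0],[0,0,0],0.3],
  [[-0.174,0.0166,0],[-0.001,0.006,0],0.3],
  [[-0.174,0.0166,0],[-0.001,0.006,0],0.3],
  [[-0.174,0.0166,0],[-0.001,0.006,0],0.3],
  [[0,0,0],[0,0,0],0.3],
])

```text
time_s: 8.08
eef_pos: [0.5039, 0.2189, 0.0159]
orientation: [0.998, -0.039, 0.0, -0.042]
ft_force: [-0.3, 2.7, -0.6]
gripper_width: 0.0609
```

```bash
python3 st.py
```

```text
t 8.08 pos [0.5039 0.2189 0.0159] q [-0.654  0.799  0.381  1.984 -0.799  0.492  0.265] F [-0.3  2.7 -0.6] w 0.0609
toolx [ 0.997 -0.078 -0.003] yaw -4.5 toolz [ 0.004  0.084 -0.996]
```

Emit:
jog_arm([
  [[0,0,0],[0.0034,-0.023,0],0.3],
  [[0,0,0],[0,0,0],0.3],
])

```text
time_s: 8.25
eef_pos: [0.5077, 0.1945, 0.0156]
orientation: [0.998, -0.048, 0.001, -0.041]
ft_force: [-0.6, -0.7, -0.2]
gripper_width: 0.0608
```

```bash
python3 st.py; python3 - <<'E'
from cell import *; from h import *
s=read_camera("side"); t=read_camera("top")
big(s,np.s_[100:220,180:300],5,"pics/s5.png"); big(t,np.s_[180:280,150:280],5,"pics/t5.png")
E
```

```text
t 8.25 pos [0.5077 0.1945 0.0156] q [-0.607  0.795  0.375  1.997 -0.799  0.484  0.293] F [-0.6 -0.7 -0.2] w 0.0608
toolx [ 0.995 -0.097 -0.003] yaw -5.5 toolz [ 0.005  0.082 -0.997]
```

View pics/s5.png

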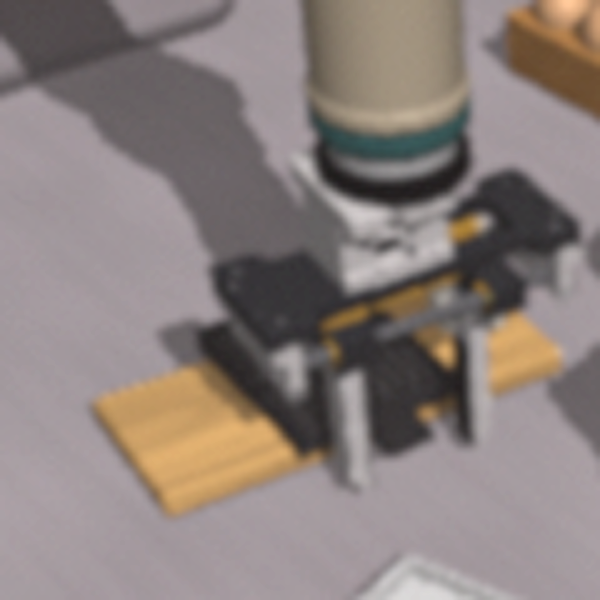

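View pics/t5.png

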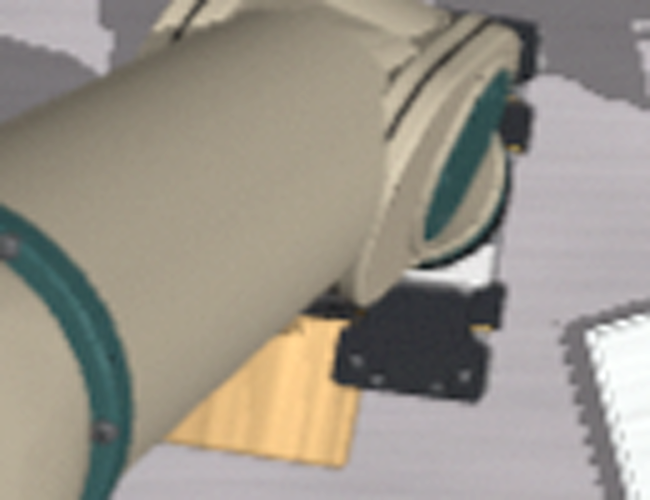

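Emit:
jog_arm([
  [[0,0,0],[0,0,0],0.3],
  [[0,0,0],[0,0,0],0.3],
])

```text
time_s: 8.52
eef_pos: [0.5079, 0.1948, 0.0159]
orientation: [0.998, -0.05, 0.0, -0.042]
ft_force: [-1.1, -0.5, -0.1]
gripper_width: 0.0609
```

```bash
python3 st.py
```

```text
t 8.52 pos [0.5079 0.1948 0.0159] q [-0.605  0.795  0.373  1.996 -0.799  0.486  0.29 ] F [-1.1 -0.5 -0.1] w 0.0609
toolx [ 0.995 -0.1   -0.004] yaw -5.7 toolz [ 0.004  0.084 -0.996]
```

Emit:
jog_arm([
  [[0,0,0],[-0.002,0.012,0],0.3],
  [[0,0,0],[-0.002,0.012,0],0.3],
  [[0,0,0],[0,0,0],0.3],
  [[0,0,0],[0,0,0],-1],
  [[0,0,0],[0,0,0],-1],
  [[0,0,0],[0,0,0],-1],
  [[0,0,0],[0,0,0],-1],
  [[0,0,0],[0,0,0],-1],
  [[0,0,0],[0,0,0],-1],
  [[0,0,0],[0,0,0],-1],
  [[0,0,0],[0,0,0],-1],
], squeeze=60)

```text
time_s: 9.43
eef_pos: [0.506, 0.2081, 0.0159]
orientation: [0.998, -0.048, 0.001, -0.042]
ft_force: [0.1, -0.1, 0.8]
gripper_width: 0.029
```

```bash
python3 st.py
```

```text
t 9.43 pos [0.506  0.2081 0.0159] q [-0.634  0.797  0.379  1.99  -0.801  0.489  0.268] F [ 0.1 -0.1  0.8] w 0.029
toolx [ 0.995 -0.097 -0.003] yaw -5.6 toolz [ 0.005  0.083 -0.997]
```

Emit:
jog_arm([
  [[0,0,0],[0,0,0.01],-1],
  [[0,0,0],[0,0,0.02],-1],
  [[0,0,0],[0,0,0.03],-1],
  [[0,0,0],[0,0,0.03],-1],
  [[0,0,0],[0,0,0.03],-1],
])

```text
time_s: 9.85
eef_pos: [0.5044, 0.2079, 0.0765]
orientation: [0.998, -0.048, -0.001, -0.041]
ft_force: [0.2, -0.0, -4.9]
gripper_width: 0.0294
```

```bash
python3 st.py; python3 - <<'E'
from cell import *; from h import *
s=read_camera("side"); 
big(s,np.s_[80:220,170:320],5,"pics/s6.png")
E
```

```text
t 9.85 pos [0.5044 0.2079 0.0765] q [-0.704  0.708  0.487  1.967 -0.708  0.619  0.18 ] F [ 0.2 -0.  -4.9] w 0.0294
toolx [ 0.995 -0.096 -0.006] yaw -5.5 toolz [ 0.002  0.082 -0.997]
```

View pics/s6.png

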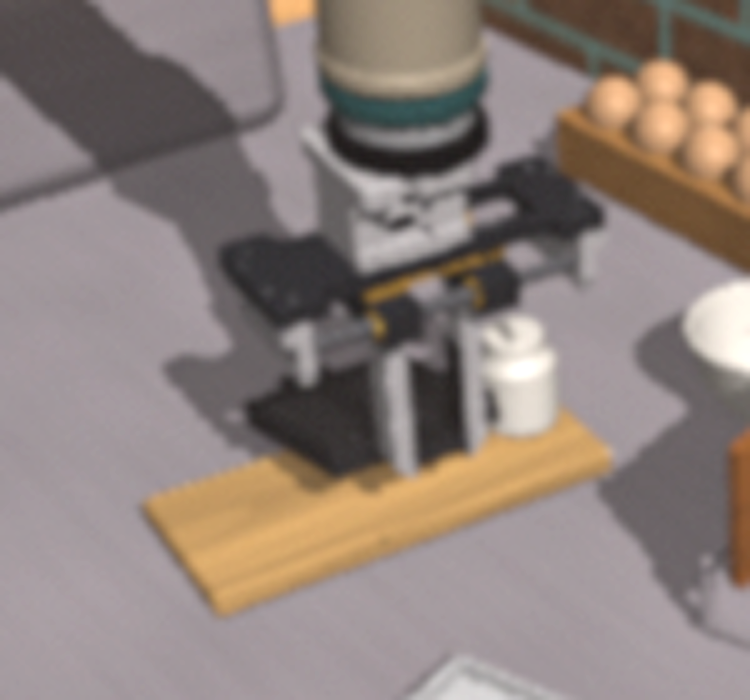

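Emit:
jog_arm([
  [[0,0,0.184],[0.0154,-0.0195,0.07],-1],
  [[0,0,0.184],[0.0154,-0.0195,0.07],-1],
  [[0,0,0.184],[0.0154,-0.0195,0.07],-1],
  [[0,0,0.184],[0.0154,-0.0195,0.07],-1],
  [[-0.2018,-0.056,0],[0.0154,-0.0195,0.0445],-1],
  [[-0.2018,-0.056,0],[0.0154,-0.0195,0.0445],-1],
  [[-0.2018,-0.056,0],[0.0154,-0.0195,0.0445],-1],
  [[-0.2018,-0.056,0],[0.0154,-0.0195,0.0445],-1],
  [[-0.2018,-0.056,0],[0.0154,-0.0195,0.0445],-1],
  [[-0.2018,-0.056,0],[0.0154,-0.0195,0.0445],-1],
])

```text
time_s: 10.73
eef_pos: [0.582, 0.1118, 0.3504]
orientation: [0.954, 0.13, 0.035, 0.268]
ft_force: [0.3, 0.1, -5.9]
gripper_width: 0.0293
```

```bash
python3 st.py; python3 - <<'E'
from cell import *; from h import *
s=read_camera("side"); 
big(s,np.s_[20:260,170:450],2.6,"pics/s7.png")
E
```

```text
t 10.73 pos [0.582  0.1118 0.3504] q [-1.058  0.617  0.875  1.528  0.093  1.199 -0.046] F [ 0.3  0.1 -5.9] w 0.0293
toolx [ 0.964  0.266 -0.003] yaw 15.4 toolz [ 0.136 -0.502 -0.854]
```

View pics/s7.png

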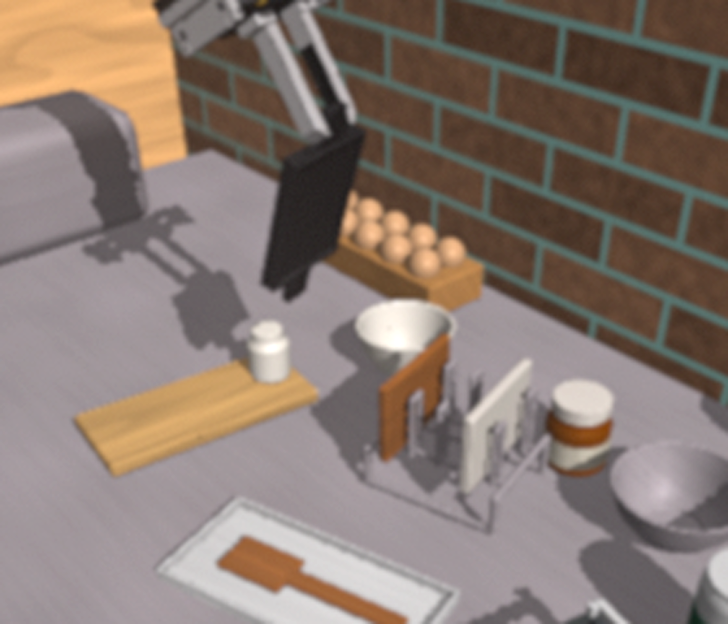

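```bash
cat > pp.py <<'E'
from cell import *; from h import *
from scipy.spatial.transform import Rotation as R
s=observe(); Rm=R.from_quat(s["orientation"]).as_matrix(); c=read_camera("side"); np.savez("sx.npz",**c)
g=s["eef_pos"]-0.010*Rm[:,2]; h=-Rm[:,1] ; 
# horizontal dir perpendicular to jaws, toward +y
jx=Rm[:,0]; hd=np.cross([0,0,1],jx); hd/=np.linalg.norm(hd)
print("grip px",proj(c,g))
for a in (20,30,36,45,60,75,90):
    d=np.cos(np.radians(a))*hd-np.array([0,0,np.sin(np.radians(a))]); print(a,proj(c,g+.184*d).round(1))
E
python3 pp.py
```

```text
grip px [[295.75690687  64.77861843]]
20 [[239.3  77.7]]
30 [[245.   90.4]]
36 [[249.   97.5]]
45 [[255.8 107.5]]
60 [[268.7 121.9]]
75 [[283.3 133.1]]
90 [[299.  140.4]]
```

Emit:
jog_arm([
  [[-0.0954,-0.0265,0],[0.0225,-0.0287,-0.0025],-1],
  [[-0.0954,-0.0265,0],[0.0225,-0.0287,-0.0025],-1],
  [[-0.0954,-0.0265,0],[0.0225,-0.0287,-0.0025],-1],
  [[-0.0954,-0.0265,0],[0.0225,-0.0287,-0.0025],-1],
  [[-0.0954,-0.0265,0],[0.0225,-0.0287,-0.0025],-1],
  [[-0.0954,-0.0265,0],[0.0225,-0.0287,-0.0025],-1],
  [[0,0,0],[0,0,0],-1],
  [[0,0,0],[0,0,0],-1],
  [[0,0,0],[0,0,0],-1],
])

```text
time_s: 11.58
eef_pos: [0.6491, 0.0248, 0.3405]
orientation: [0.905, 0.122, 0.052, 0.403]
ft_force: [0.2, 0.4, -4.2]
gripper_width: 0.0294
```

```bash
python3 st.py; python3 pp.py;  python3 - <<'E'
from cell import *; from h import *
s=load("sx.npz"); big(s,np.s_[20:260,230:450],3,"pics/s8.png")
t=read_camera("top"); big(t,np.s_[80:230,220:420],3.5,"pics/t8.png")
E
```

```text
t 11.58 pos [0.6491 0.0248 0.3405] q [-1.013  0.794  0.957  1.529  0.245  1.07  -0.087] F [ 0.2  0.4 -4.2] w 0.0294
toolx [ 0.965  0.263 -0.004] yaw 15.3 toolz [ 0.194 -0.717 -0.669]
grip px [[345.50717022  74.66039849]]
20 [[282.7  86.3]]
30 [[287.8  98.9]]
36 [[291.6 106.1]]
45 [[298.1 116.2]]
60 [[310.9 130.7]]
75 [[325.9 142.1]]
90 [[342.3 149.8]]
```

View pics/s8.png

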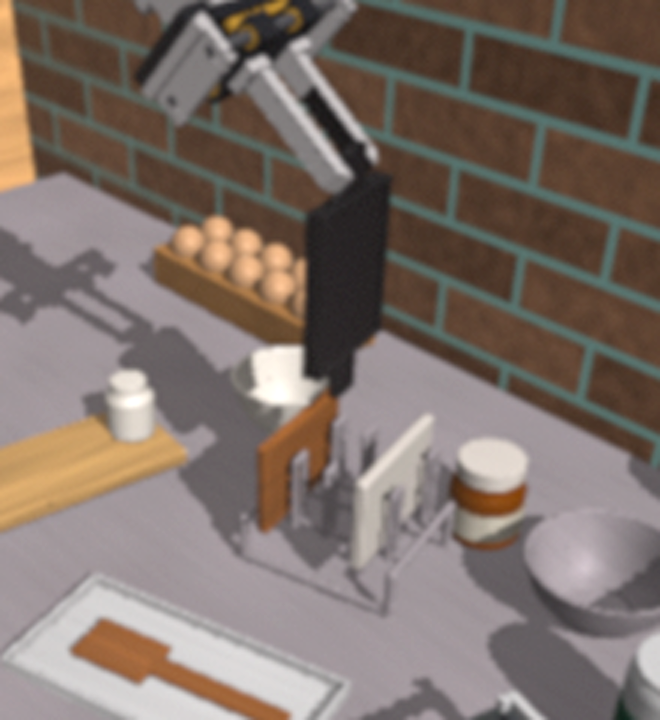

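View pics/t8.png

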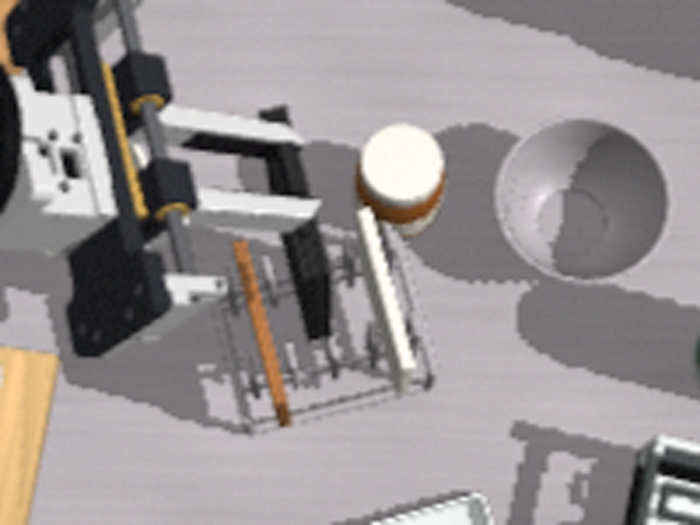

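```bash
cat > plane.py <<'E'
from cell import *; from h import *
import sys
c=dict(np.load("sx.npz")); P=pts(c); g=c["pixels"].max(2)
yr=np.radians(105.5); rx=np.array([np.cos(yr),np.sin(yr),0]); ry=np.array([-np.sin(yr),np.cos(yr),0]); O=np.array([.6515,.0183,0])
L=np.stack([(P-O)@rx,(P-O)@ry,P[...,2]],-1)
m=(g<62)&(np.abs(L[...,0]-.012)<.05)&(np.abs(L[...,1])<.06)&(L[...,2]>.1)&(L[...,2]<.36)
m=cv2.erode(m.astype(np.uint8),np.ones((3,3)))>0
n,l,st,ce=cv2.connectedComponentsWithStats(m.astype(np.uint8)); k=1+np.argmax(st[1:,4]); Q=L[l==k]
print(len(Q),st[k])
A=np.c_[Q[:,1],Q[:,2],np.ones(len(Q))]
w=np.ones(len(Q))>0
for _ in range(4):
    t=np.linalg.lstsq(A[w],Q[w,0],rcond=None)[0]; r=Q[:,0]-A@t; w=np.abs(r)<.004
print("face x = %.4f at z=.28, slope dy %.3f dz %.3f deg tilt %.1f yaw %.1f"%(t@[0,.28,1],t[0],t[1],np.degrees(np.arctan(t[1])),-np.degrees(np.arctan(t[0]))), "y range",np.percentile(Q[w,1],[1,50,99]).round(4),"z range",np.percentile(Q[w,2],[1,99]).round(4), "inl",w.sum(),r[w].std().round(4))
hsv=cv2.cvtColor(c["pixels"],cv2.COLOR_RGB2HSV)
for nm,mm,x0 in (("brown",(hsv[...,1]>110)&(hsv[...,0]<20),.045),("white",(hsv[...,1]<60)&(g>120),-.045)):
    m=mm&(np.abs(L[...,0]-x0)<.03)&(np.abs(L[...,1])<.08)&(L[...,2]>.06)&(L[...,2]<.15); m=cv2.erode(m.astype(np.uint8),np.ones((3,3)))>0; Q=L[m]; print(nm,len(Q),np.percentile(Q[:,0],[10,25,50,75,90]).round(4),"y",np.percentile(Q[:,1],[1,99]).round(4))
E
python3 plane.py
```

```text
1355 [ 332   72   27   79 1355]
face x = 0.0071 at z=.28, slope dy -0.008 dz -0.003 deg tilt -0.2 yaw 0.4 y range [-0.0446  0.0063  0.053 ] z range [0.1805 0.3473] inl 1261 0.0014
brown 360 [0.0391 0.0396 0.0402 0.0407 0.0413] y [-0.0332  0.0713]
white 337 [-0.0509 -0.0504 -0.0498 -0.0491 -0.048 ] y [-0.0405  0.0689]
```

Emit:
jog_arm([
  [[0,0,0],[0,0,-0.02],-1],
  [[0,0,0],[0,0,-0.035],-1],
  [[0,0,0],[0,0,-0.035],-1],
  [[0,0,0],[0,0,-0.035],-1],
  [[0,0,0],[0,0,-0.035],-1],
  [[0,0,0],[0,0,-0.035],-1],
  [[0,0,0],[0,0,-0.035],-1],
  [[0,0,0],[0,0,-0.025],-1],
  [[0,0,0],[0,0,-0.015],-1],
  [[0,0,0],[0,0,0],-1],
  [[0,0,0],[0,0,0],-1],
])

```text
time_s: 12.6
eef_pos: [0.6503, 0.0249, 0.2071]
orientation: [0.904, 0.123, 0.054, 0.405]
ft_force: [-0.2, 0.5, -5.1]
gripper_width: 0.0294
```

```bash
python3 st.py; python3 pp.py >/dev/null; sed -i 's/>.1)&(L\[...,2\]<.36)/>.12)\&(L[...,2]<.36)/' plane.py; python3 plane.py; python3 - <<'E'
from h import *
s=load("sx.npz"); big(s,np.s_[60:260,250:450],3.5,"pics/s9.png")
E
```

```text
t 12.6 pos [0.6503 0.0249 0.2071] q [-0.99   0.959  0.898  1.646  0.192  0.853 -0.2  ] F [-0.2  0.5 -5.1] w 0.0294
toolx [ 0.964  0.265 -0.003] yaw 15.4 toolz [ 0.196 -0.72  -0.666]
618 [329 111  26  64 618]
face x = 0.0060 at z=.28, slope dy -0.011 dz -0.009 deg tilt -0.5 yaw 0.6 y range [-0.0443  0.0062  0.0519] z range [0.1255 0.2264] inl 542 0.0015
brown 212 [0.0391 0.0395 0.04   0.0406 0.0414] y [0.023  0.0714]
white 336 [-0.0506 -0.0503 -0.0498 -0.0491 -0.048 ] y [-0.0403  0.0697]
```

View pics/s9.png

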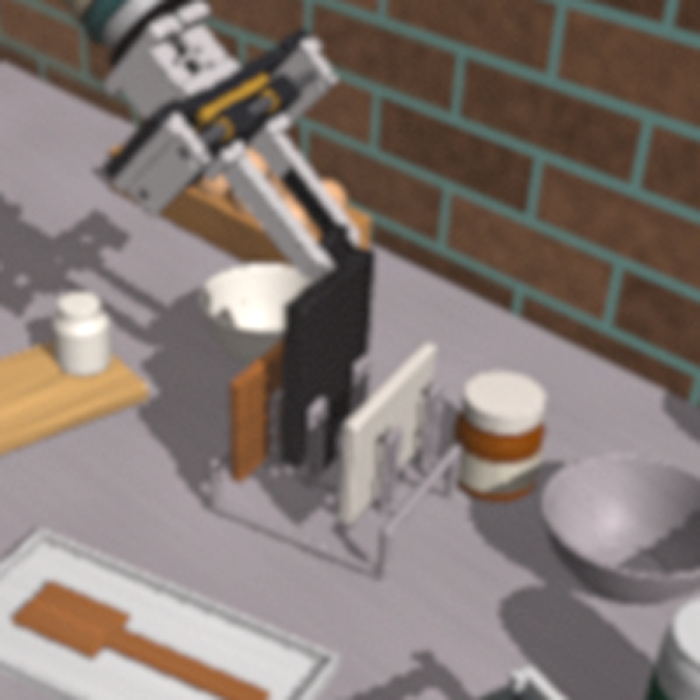

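Emit:
jog_arm([
  [[0,0,0],[0,0,-0.006],-1],
  [[0,0,0],[0,0,-0.006],-1],
  [[0,0,0],[0,0,-0.006],-1],
  [[0,0,0],[0,0,-0.004],-1],
  [[0,0,0],[0,0,0],-1],
])

```text
time_s: 13.07
eef_pos: [0.6499, 0.0249, 0.1953]
orientation: [0.904, 0.123, 0.053, 0.405]
ft_force: [-0.8, 0.9, -4.6]
gripper_width: 0.0296
```

Emit:
jog_arm([
  [[0,0,0],[0,0,-0.003],-1],
  [[0,0,0],[0,0,-0.003],-1],
  [[0,0,0],[0,0,0],-1],
])

```text
time_s: 13.32
eef_pos: [0.6501, 0.0249, 0.1926]
orientation: [0.904, 0.123, 0.053, 0.405]
ft_force: [0.3, 0.6, -5.9]
gripper_width: 0.0294
```

Emit:
jog_arm([
  [[0,0,0],[0,0,-0.004],-1],
  [[0,0,0],[0,0,0],-1],
  [[0,0,0],[0,0,0],-1],
])

```text
time_s: 13.57
eef_pos: [0.6503, 0.0248, 0.1912]
orientation: [0.904, 0.123, 0.054, 0.405]
ft_force: [-0.6, 1.0, -2.9]
gripper_width: 0.0293
```

Contact is starting: the load on the tool has dropped from 5 N to 3 N.

Emit:
jog_arm([
  [[0,0,0],[0,0,-0.003],-1],
  [[0,0,0],[0,0,0],-1],
  [[0,0,0],[0,0,0],-1],
])

```text
time_s: 13.82
eef_pos: [0.6504, 0.0243, 0.191]
orientation: [0.904, 0.122, 0.054, 0.406]
ft_force: [-3.0, 2.9, 6.5]
gripper_width: 0.0292
```

```bash
python3 st.py
```

```text
t 13.82 pos [0.6504 0.0243 0.191 ] q [-0.986  0.982  0.891  1.655  0.185  0.83  -0.214] F [-3.   2.9  6.5] w 0.0292
toolx [ 0.964  0.265 -0.002] yaw 15.4 toolz [ 0.197 -0.721 -0.665]
```

Emit:
jog_arm([
  [[0,0,0],[0,0,0],-0.2],
  [[0,0,0],[0,0,0],-0.2],
  [[0,0,0],[0,0,0],0.3],
  [[0,0,0],[0,0,0],0.3],
  [[0,0,0],[0,0,0],0.3],
  [[0,0,0],[-0.01,0.036,0.033],0.3],
  [[0,0,0],[-0.014,0.05,0.047],0.3],
  [[0,0,0],[-0.014,0.05,0.047],0.3],
  [[0,0,0],[0,0,0.03],0.3],
  [[0,0,0],[0,0,0],0.3],
])

```text
time_s: 14.65
eef_pos: [0.6329, 0.0944, 0.271]
orientation: [0.904, 0.123, 0.056, 0.404]
ft_force: [0.1, -0.5, 0.3]
gripper_width: 0.0609
```

```bash
python3 st.py; python3 pp.py >/dev/null; python3 plane.py; python3 - <<'E'
from cell import *
from h import *
s=load("sx.npz"); big(s,np.s_[60:260,250:450],3.5,"pics/s10.png")
t=read_camera("top"); np.savez("tx.npz",**t); big(t,np.s_[80:230,220:420],3.5,"pics/t10.png")
E
```

```text
t 14.65 pos [0.6329 0.0944 0.271 ] q [-1.09   0.896  0.921  1.545  0.19   1.053 -0.2  ] F [ 0.1 -0.5  0.3] w 0.0609
toolx [0.963 0.268 0.002] yaw 15.6 toolz [ 0.202 -0.718 -0.666]
508 [329 133  26  41 508]
face x = 0.0054 at z=.28, slope dy -0.013 dz -0.014 deg tilt -0.8 yaw 0.7 y range [-0.0444  0.0083  0.0526] z range [0.1257 0.2102] inl 462 0.0015
brown 194 [0.039  0.0395 0.04   0.0406 0.0418] y [0.0247 0.0715]
white 340 [-0.0506 -0.0502 -0.0498 -0.0492 -0.0481] y [-0.0402  0.0691]
```

View pics/s10.png

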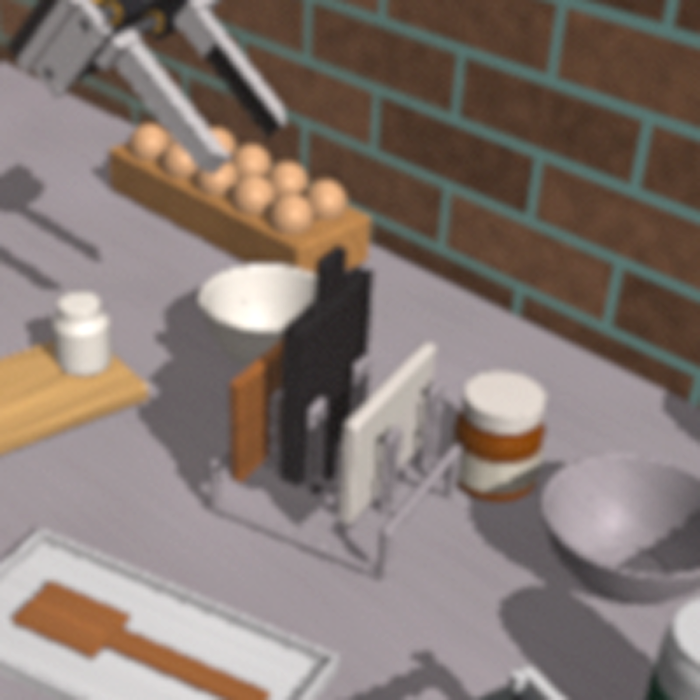

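View pics/t10.png

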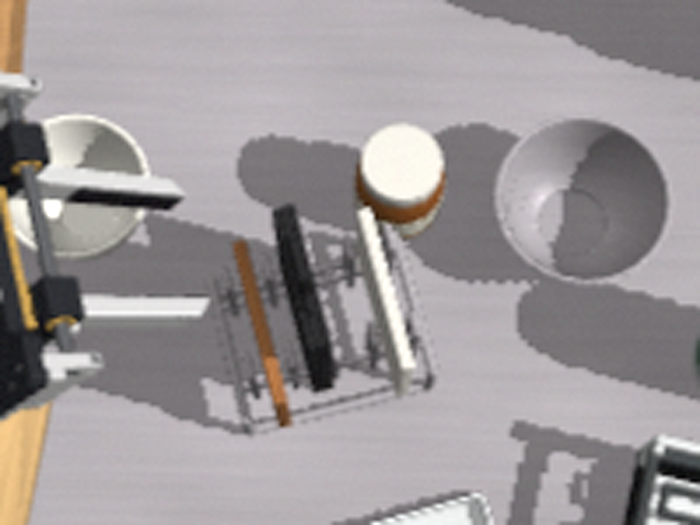

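Emit:
jog_arm([
  [[0.1927,0.0534,0],[0.0037,0,0.04],0.3],
  [[0.1927,0.0534,0],[0.0037,0,0.04],0.3],
  [[0.1927,0.0534,0],[0.0037,-0.01,0.04],0.3],
  [[0.1927,0.0534,0],[0.0037,-0.0172,0.02],0.3],
  [[0.1927,0.0534,0],[0.0037,-0.0172,0],0.3],
  [[0.1927,0.0534,0],[0.0037,-0.0172,0],0.3],
  [[0.1927,0.0534,0],[0.0037,-0.0172,0],0.3],
  [[0.1927,0.0534,0],[0.0037,-0.0172,0],0.3],
  [[0.1927,0.0534,0],[0.0037,-0.0172,0],0.3],
  [[0.1927,0.0534,0],[0.0037,-0.0172,0],0.3],
  [[0.1927,0.0534,0],[0.0037,-0.0172,0],0.3],
  [[0.1927,0.0534,0],[0.0037,-0.0172,0],0.3],
])

```text
time_s: 15.75
eef_pos: [0.6528, 0.008, 0.337]
orientation: [0.975, 0.131, -0.026, -0.179]
ft_force: [0.1, 0.6, 0.7]
gripper_width: 0.061
```

```bash
python3 st.py
```

```text
t 15.75 pos [0.6528 0.008  0.337 ] q [-0.088  0.664  0.447  1.209 -0.572  1.545  0.649] F [0.1 0.6 0.7] w 0.061
toolx [ 0.964  0.265 -0.004] yaw 15.4 toolz [-0.098  0.342 -0.935]
```

Emit:
jog_arm([
  [[0.2153,0.0597,0],[0.0039,-0.0136,-0.02],0.3],
  [[0.2153,0.0597,0],[0.0039,-0.0136,-0.04],0.3],
  [[0.2153,0.0597,0],[0.0039,-0.0136,-0.05],0.3],
  [[0,0,0],[0.0039,0,-0.05],0.3],
  [[0,0,0],[0,0,0],0.3],
  [[0,0,0],[0,0,0],0.3],
])

```text
time_s: 16.25
eef_pos: [0.66, -0.0106, 0.2555]
orientation: [0.932, 0.125, -0.049, -0.338]
ft_force: [0.2, 0.4, 1.5]
gripper_width: 0.0615
```

```bash
python3 st.py
```

```text
t 16.25 pos [ 0.66   -0.0106  0.2555] q [ 0.139  0.868  0.325  1.168 -0.763  1.652  0.824] F [0.2 0.4 1.5] w 0.0615
toolx [ 0.964  0.267 -0.007] yaw 15.5 toolz [-0.177  0.617 -0.767]
```

Emit:
jog_arm([
  [[0,0,0],[-0.0066,0.0239,-0.0302],0.3],
  [[0,0,0],[-0.0066,0.0239,-0.0302],0.3],
  [[0,0,0],[-0.0066,0.0239,-0.0302],0.3],
  [[0,0,0],[-0.0066,0.0239,-0.0302],0.3],
  [[0,0,0],[0,0,0],0.3],
  [[0,0,0],[0,0,0],0.3],
])

```text
time_s: 16.75
eef_pos: [0.6483, 0.0398, 0.1998]
orientation: [0.932, 0.129, -0.047, -0.336]
ft_force: [-0.9, -1.1, -0.2]
gripper_width: 0.0613
```

```bash
python3 st.py;  python3 - <<'E'
from cell import *
from h import *
s=read_camera("side"); big(s,np.s_[60:220,280:440],4,"pics/s11.png")
t=read_camera("top");  big(t,np.s_[80:220,260:400],4,"pics/t11.png")
E
```

```text
t 16.75 pos [0.6483 0.0398 0.1998] q [ 0.072  0.876  0.309  1.317 -0.792  1.497  0.879] F [-0.9 -1.1 -0.2] w 0.0613
toolx [0.962 0.272 0.   ] yaw 15.8 toolz [-0.174  0.615 -0.769]
```

View pics/s11.png

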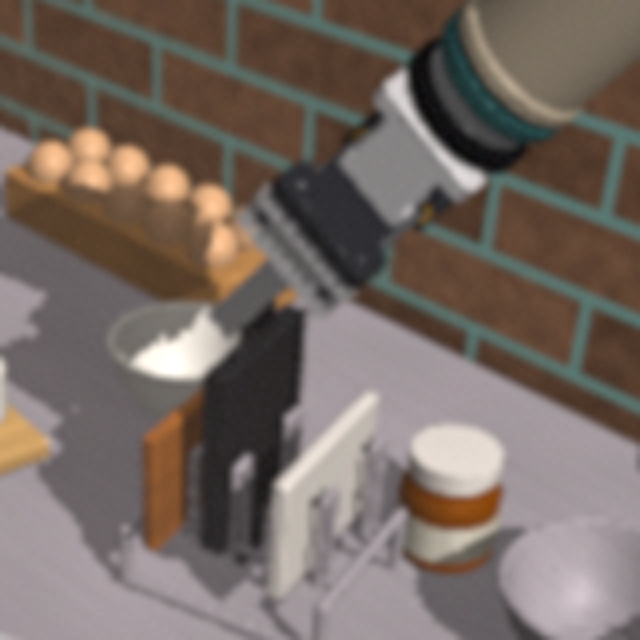

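View pics/t11.png

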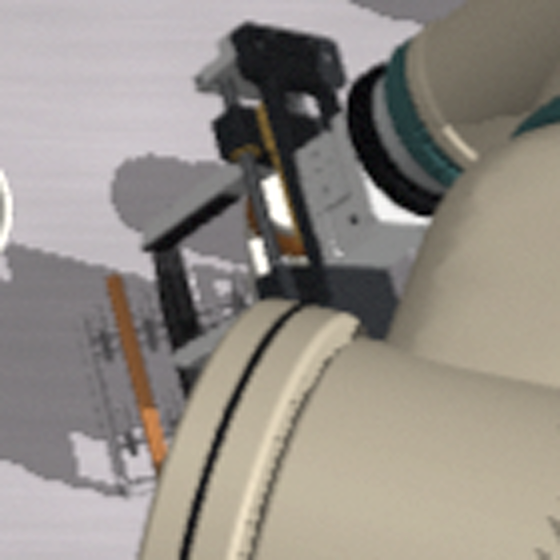

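Emit:
jog_arm([
  [[0,0,0],[-0.001,-0.004,-0.007],0.3],
  [[0,0,0],[0,0,0],0.3],
  [[0,0,0],[0,0,0],0.3],
  [[0,0,0],[0,0,0],0.3],
])

```text
time_s: 17.18
eef_pos: [0.6476, 0.0352, 0.1942]
orientation: [0.932, 0.127, -0.047, -0.336]
ft_force: [0.7, -0.8, -0.2]
gripper_width: 0.0612
```

Emit:
jog_arm([
  [[0,0,0],[-0.0014,0.0064,0.002],0.3],
  [[0,0,0],[0,0,0],0.3],
  [[0,0,0],[0,0,0],-1],
  [[0,0,0],[0,0,0],-1],
  [[0,0,0],[0,0,0],-1],
  [[0,0,0],[0,0,0],-1],
  [[0,0,0],[0,0,0],-1],
  [[0,0,0],[0,0,0],-1],
  [[0,0,0],[0,0,0],-1],
], squeeze=60)

```text
time_s: 17.93
eef_pos: [0.6465, 0.0389, 0.195]
orientation: [0.932, 0.128, -0.047, -0.336]
ft_force: [-1.2, -0.9, -0.4]
gripper_width: 0.0289
```

```bash
python3 st.py
```

```text
t 17.93 pos [0.6465 0.0389 0.195 ] q [ 0.073  0.879  0.308  1.325 -0.792  1.489  0.883] F [-1.2 -0.9 -0.4] w 0.0289
toolx [ 0.963  0.27  -0.003] yaw 15.6 toolz [-0.174  0.615 -0.769]
```

Emit:
jog_arm([
  [[0,0,0],[0,0,0.01],-1],
  [[0,0,0],[0,0,0.02],-1],
  [[0,0,0],[0,0,0.03],-1],
  [[0,0,0],[0,0,0.035],-1],
  [[0,0,0],[0,0,0.035],-1],
  [[0,0,0],[0,0,0.035],-1],
  [[0,0,0],[0,0,0.035],-1],
  [[0,0,0],[0,0,0.035],-1],
  [[0,0,0],[0,0,0.035],-1],
  [[0,0,0],[0,0,0.03],-1],
  [[0,0,0],[0,0,0.02],-1],
  [[0,0,0],[0,0,0],-1],
])

```text
time_s: 18.93
eef_pos: [0.6474, 0.0387, 0.358]
orientation: [0.932, 0.129, -0.045, -0.336]
ft_force: [0.5, 0.6, -4.6]
gripper_width: 0.0298
```

```bash
python3 st.py;  python3 - <<'E'
from cell import *
from h import *
s=read_camera("side"); np.savez("sx.npz",**s); big(s,np.s_[0:220,280:480],3.3,"pics/s12.png")
E
python3 plane.py
```

```text
t 18.93 pos [0.6474 0.0387 0.358 ] q [ 0.072  0.742  0.332  1.141 -0.769  1.735  0.691] F [ 0.5  0.6 -4.6] w 0.0298
toolx [0.963 0.27  0.002] yaw 15.7 toolz [-0.17   0.614 -0.771]
1414 [ 333   70   27   75 1414]
face x = 0.0066 at z=.28, slope dy -0.007 dz 0.001 deg tilt 0.0 yaw 0.4 y range [-0.047   0.0057  0.0506] z range [0.1946 0.3526] inl 1306 0.0015
brown 355 [0.0391 0.0396 0.0401 0.0408 0.0416] y [-0.0367  0.0716]
white 346 [-0.0508 -0.0503 -0.0498 -0.0491 -0.0479] y [-0.0373  0.0689]
```

View pics/s12.png

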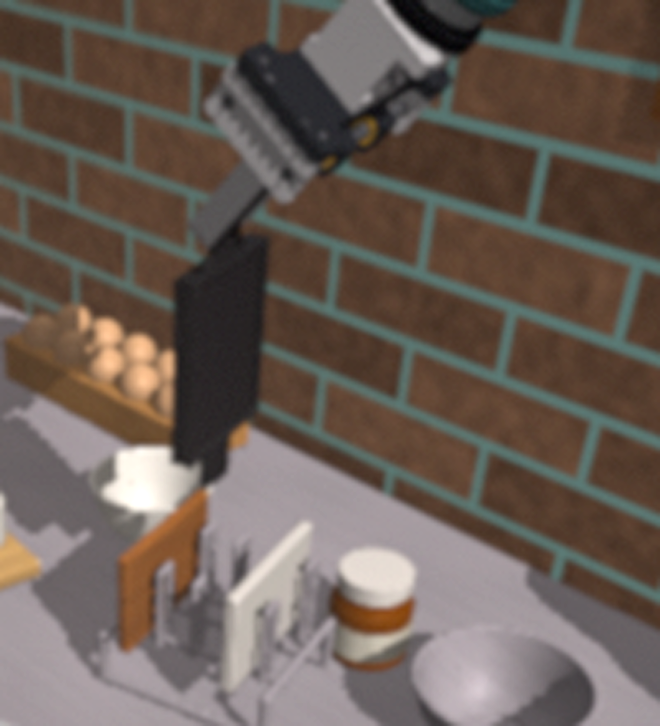

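Emit:
jog_arm([
  [[0,0,-0.06],[-0.008,-0.014,0],-1],
  [[0,0,-0.1226],[-0.016,-0.028,0],-1],
  [[0,0,-0.1226],[-0.016,-0.028,0],-1],
  [[0,0,-0.1226],[-0.016,-0.028,0],-1],
  [[0,0,-0.1226],[-0.016,-0.028,0],-1],
  [[0,0,-0.1226],[-0.016,-0.028,0],-1],
  [[0,0,-0.1226],[-0.016,-0.028,0],-1],
  [[0,0,-0.1226],[-0.016,-0.028,0],-1],
  [[-0.05,0.011,-0.0626],[-0.01,-0.02,0],-1],
  [[-0.1023,0.0225,0],[-0.01,-0.018,0],-1],
  [[-0.1023,0.0225,0],[-0.01,-0.018,0],-1],
  [[-0.1023,0.0225,0],[-0.01,-0.018,0],-1],
])

```text
time_s: 19.98
eef_pos: [0.5663, -0.1031, 0.3546]
orientation: [0.962, -0.106, 0.026, -0.25]
ft_force: [0.6, -0.5, -5.3]
gripper_width: 0.0292
```

Emit:
jog_arm([
  [[-0.1023,0.0225,0],[-0.008,-0.016,0],-1],
  [[-0.1023,0.0225,0],[-0.008,-0.016,0],-1],
  [[-0.1023,0.0225,0],[-0.008,-0.016,0],-1],
  [[-0.1023,0.0225,0],[-0.008,-0.016,0],-1],
  [[-0.1023,0.0225,0],[-0.008,-0.016,0],-1],
  [[-0.1023,0.0225,0],[-0.008,-0.016,0],-1],
  [[-0.1023,0.0225,0],[-0.008,-0.016,0],-1],
  [[-0.1023,0.0225,0],[-0.008,-0.016,0],-1],
  [[-0.1023,0.0225,0],[-0.004,-0.016,0],-1],
  [[-0.1023,0.0225,0],[-0.004,-0.016,0],-1],
])

```text
time_s: 20.82
eef_pos: [0.5306, -0.1814, 0.3547]
orientation: [0.994, -0.109, -0.002, 0.007]
ft_force: [0.5, -0.0, -5.4]
gripper_width: 0.0293
```

```bash
python3 st.py;  python3 - <<'E'
from cell import *
from h import *
s=read_camera("side"); np.savez("sx.npz",**s); big(s,np.s_[0:300,280:580],2.3,"pics/s13.png")
E
```

```text
t 20.82 pos [ 0.5306 -0.1814  0.3547] q [-0.182  0.432  0.699  1.558 -0.273  1.255  0.339] F [ 0.5 -0.  -5.4] w 0.0293
toolx [ 0.976 -0.216 -0.003] yaw -12.5 toolz [-0.006 -0.012 -1.   ]
```

View pics/s13.png

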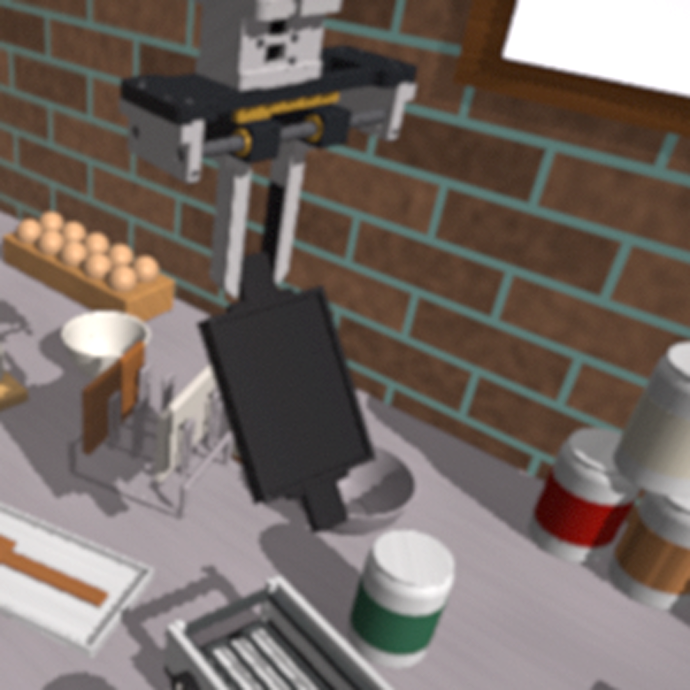

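```bash
cat > pm.py <<'E'
from cell import *; from h import *
from scipy.spatial.transform import Rotation as R
def meas(c,s,smax=.20,thr=62,zmin=.09,sh=None):
    P=pts(c); g=c["pixels"].max(2); Rm=R.from_quat(s["orientation"]).as_matrix()
    G=s["eef_pos"]-.011*Rm[:,2]; d=np.linalg.norm(P-G,axis=-1)
    jx=Rm[:,0]
    m=(g<thr)&(d>.025)&(d<smax)&(P[...,2]>zmin)&(np.abs((P-G)@jx)<.065)&(P[...,2]<G[2]+.03)
    m=cv2.erode(m.astype(np.uint8),np.ones((3,3)))
    n,l,st,ce=cv2.connectedComponentsWithStats(m); k=1+np.argmax(st[1:,4]); Q=P[l==k]
    w=np.ones(len(Q))>0
    for _ in range(6):
        mu=Q[w].mean(0); n=np.linalg.svd(Q[w]-mu,full_matrices=False)[2][2]; r=(Q-mu)@n; w=np.abs(r)<.004
    if n[2]<0:n=-n
    hd=np.cross([0,0,1],jx); hd/=np.linalg.norm(hd); jh=np.r_[jx[:2],0]; jh/=np.linalg.norm(jh)
    print("N",len(Q),w.sum(),"normal",n.round(3),"pitch-from-level %.1f roll %.1f"%(np.degrees(np.arctan2(n@hd,n[2])),np.degrees(np.arctan2(n@jh,n[2]))),"std",r[w].std().round(4),"G dist to face",((G-mu)@n).round(4),"tooltilt %.1f"%np.degrees(np.arctan2(-Rm[:,2]@hd,-Rm[2,2])))
    return l==k
if __name__=="__main__":
    c=read_camera("side"); s=observe(); m=meas(c,s); np.savez("sx.npz",**c)
E
python3 pm.py
```

```text
N 4492 4325 normal [-0.148 -0.747  0.648] pitch-from-level -49.6 roll 1.3 std 0.0014 G dist to face -0.0068 tooltilt 0.7
```

Emit:
jog_arm([
  [[-0.1023,0.0225,0],[-0.002,-0.004,-0.005],-1],
  [[-0.1023,0.0225,0],[-0.002,-0.004,-0.01],-1],
  [[-0.1023,0.0225,0],[-0.002,-0.004,-0.01],-1],
  [[-0.1023,0.0225,0],[-0.002,-0.004,-0.01],-1],
  [[-0.1023,0.0225,0],[-0.002,-0.004,-0.01],-1],
  [[-0.1023,0.0225,0],[-0.002,-0.004,-0.01],-1],
  [[-0.1023,0.0225,0],[-0.002,-0.004,-0.01],-1],
  [[-0.1023,0.0225,0],[-0.002,-0.004,-0.01],-1],
  [[-0.1023,0.0225,0],[-0.002,-0.004,-0.01],-1],
  [[-0.1023,0.0225,0],[-0.002,-0.004,-0.01],-1],
  [[-0.05,0.011,0],[-0.002,-0.002,-0.005],-1],
])

```text
time_s: 21.83
eef_pos: [0.5199, -0.2008, 0.3025]
orientation: [0.955, -0.104, -0.031, 0.275]
ft_force: [-0.5, 0.1, -6.0]
gripper_width: 0.0294
```

```bash
python3 st.py; python3 pm.py
```

```text
t 21.83 pos [ 0.5199 -0.2008  0.3025] q [-0.587  0.604  0.899  1.729  0.117  1.013 -0.063] F [-0.5  0.1 -6. ] w 0.0294
toolx [ 0.976 -0.216 -0.003] yaw -12.5 toolz [-0.117 -0.519 -0.847]
N 4575 4385 normal [-0.061 -0.33   0.942] pitch-from-level -19.6 roll 0.7 std 0.0014 G dist to face -0.0061 tooltilt 32.2
```

Emit:
jog_arm([
  [[-0.05,0.011,0],[-0.002,-0.002,-0.004],-1],
  [[-0.0853,0.0188,0],[-0.002,-0.002,-0.01],-1],
  [[-0.0853,0.0188,0],[-0.002,-0.002,-0.01],-1],
  [[-0.0853,0.0188,0],[-0.002,-0.002,-0.01],-1],
  [[-0.0853,0.0188,0],[-0.002,-0.002,-0.01],-1],
  [[-0.0853,0.0188,0],[-0.002,-0.002,-0.01],-1],
  [[-0.0853,0.0188,0],[-0.002,-0.002,-0.01],-1],
  [[-0.0853,0.0188,0],[-0.002,-0.002,-0.008],-1],
  [[-0.03,0.0066,0],[0,0,-0.004],-1],
  [[0,0,0],[0,0,0],-1],
])

```text
time_s: 22.72
eef_pos: [0.5124, -0.211, 0.2655]
orientation: [0.893, -0.098, -0.048, 0.436]
ft_force: [0.4, 0.2, -5.4]
gripper_width: 0.0293
```

```bash
python3 st.py; python3 pm.py;  python3 - <<'E'
from cell import *
from h import *
s=dict(np.load("sx.npz")); big(s,np.s_[60:360,300:540],2.4,"pics/s14.png")
t=read_camera("top"); np.savez("tx.npz",**t); big(t,np.s_[140:320,330:510],3.5,"pics/t14.png")
E
```

```text
t 22.72 pos [ 0.5124 -0.211   0.2655] q [-0.747  0.871  1.008  1.813  0.248  0.914 -0.284] F [ 0.4  0.2 -5.4] w 0.0293
toolx [ 0.976 -0.216 -0.   ] yaw -12.5 toolz [-0.17  -0.77  -0.615]
N 4064 3891 normal [ 0.01  -0.002  1.   ] pitch-from-level 0.0 roll 0.6 std 0.0013 G dist to face -0.0038 tooltilt 52.0
```

View pics/s14.png

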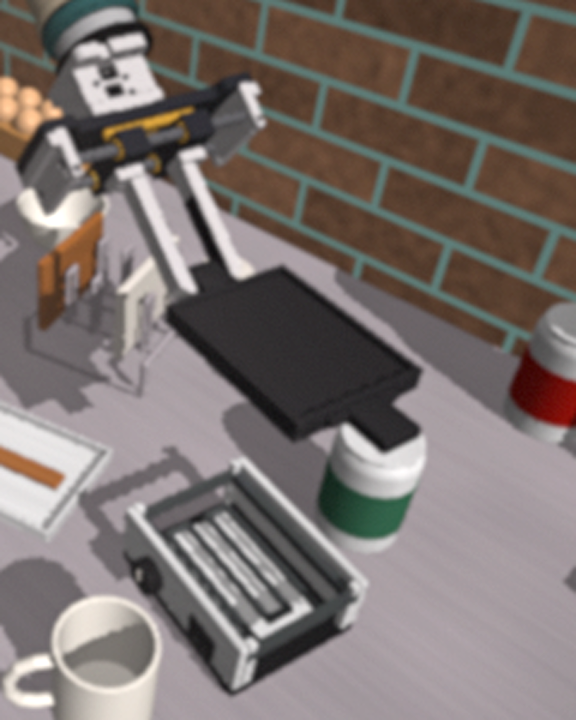

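View pics/t14.png

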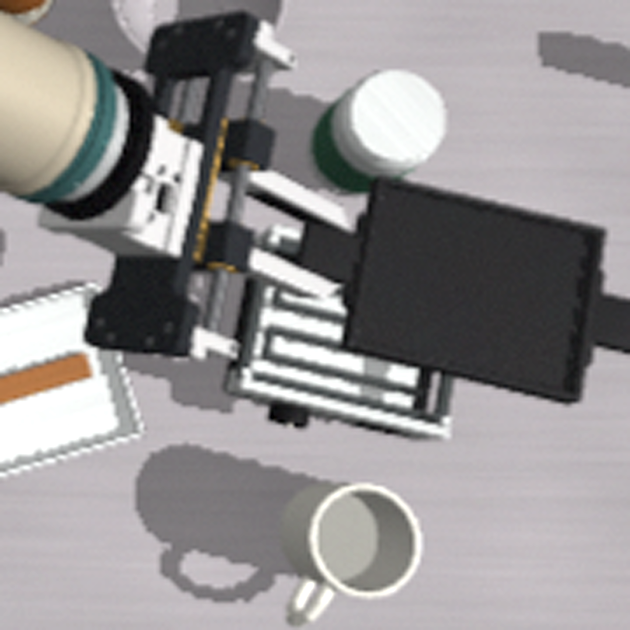

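Emit:
jog_arm([
  [[0,0,0],[0,0,-0.01],-1],
  [[0,0,0],[0,0,-0.02],-1],
  [[0,0,0],[0,0,-0.032],-1],
  [[0,0,0],[0,0,-0.04],-1],
  [[0,0,0],[0,0,-0.04],-1],
  [[0,0,0],[0,0,-0.04],-1],
  [[0,0,0],[0,0,-0.04],-1],
  [[0,0,0],[0,0,-0.04],-1],
  [[0,0,0],[0,0,-0.03],-1],
  [[0,0,0],[0,0,-0.02],-1],
  [[0,0,0],[0,0,-0.01],-1],
  [[0,0,0],[0,0,0],-1],
])

```text
time_s: 23.82
eef_pos: [0.5117, -0.212, 0.1052]
orientation: [0.893, -0.098, -0.048, 0.437]
ft_force: [-0.8, -0.1, -5.3]
gripper_width: 0.0297
```

```bash
python3 st.py; python3 pm.py;  python3 - <<'E'
from cell import *
from h import *
s=dict(np.load("sx.npz")); big(s,np.s_[180:360,330:490],4,"pics/s15.png")
t=read_camera("top"); np.savez("tx.npz",**t); big(t,np.s_[180:290,370:490],6,"pics/t15.png")
E
```

```text
t 23.82 pos [ 0.5117 -0.212   0.1052] q [-0.684  1.115  0.884  1.875  0.151  0.681 -0.41 ] F [-0.8 -0.1 -5.3] w 0.0297
toolx [ 0.976 -0.217  0.   ] yaw -12.5 toolz [-0.171 -0.77  -0.614]
N 3339 3230 normal [0.013 0.    1.   ] pitch-from-level 0.2 roll 0.7 std 0.0014 G dist to face -0.0039 tooltilt 52.1
```

View pics/s15.png

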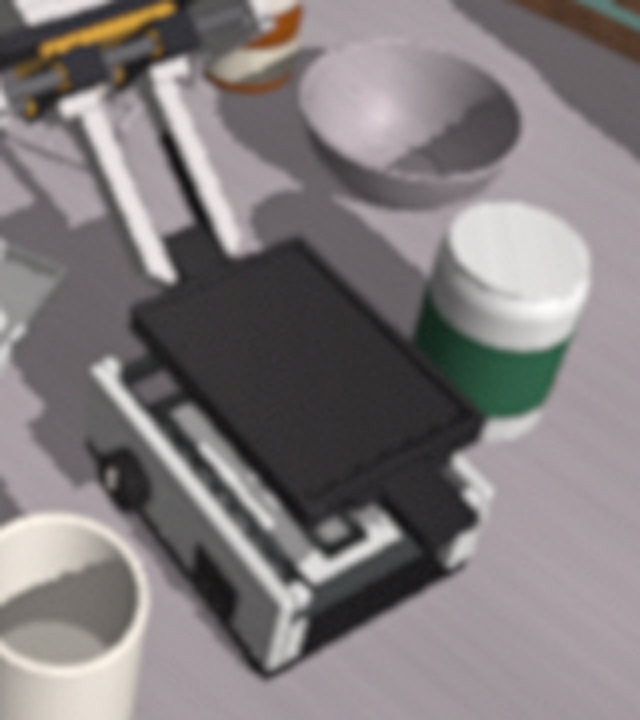

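View pics/t15.png

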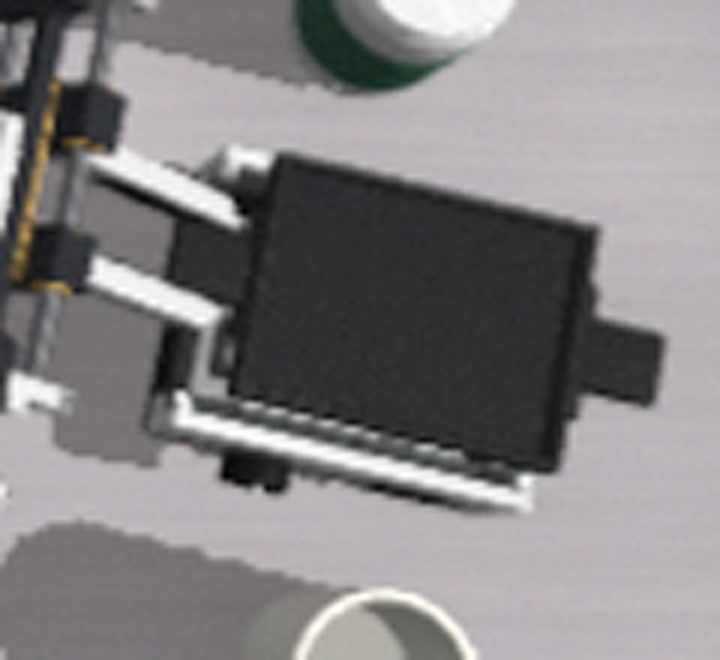

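```bash
cat > prof.py <<'E'
from h import *
import sys
zt=float(sys.argv[1])
f=fr((.4944,-.2839),np.radians(77.6))
st=np.arange(-.014,.0141,.002)
print((st*1e3).astype(int))
for nm,cc in (("top",load("tx.npz")),("side",load("sx.npz"))):
  for sg in (-1,1):
    print(nm,"y edge",sg*50)
    for x in np.arange(-.055,.056,.022): print("%5.0f"%(x*1e3),samp(cc,[f(x,sg*.050+y,zt) for y in st]).round().astype(int))
  for sg in (-1,1):
    print(nm,"x edge",sg*65)
    for y in (-.04,-.028,.028,.04): print("%5.0f"%(y*1e3),samp(cc,[f(sg*.065+x,y,zt) for x in st]).round().astype(int))
  print(nm,"lug end -99"); 
  for y in (-.01,0,.01): print("%5.0f"%(y*1e3),samp(cc,[f(-.099+x,y,zt-.003) for x in st]).round().astype(int))
  print(nm,"lug sides at x=-88")
  for sg in (-1,1): print(sg*15,samp(cc,[f(-.088,sg*.015+y,zt-.003) for y in st]).round().astype(int))
E
python3 prof.py .120
```

```text
[-14 -12 -10  -8  -6  -4  -2   0   2   4   6   7  10  12  14]
top y edge -50
  -55 [146 145 143 142 142 116  75  42  29  32  35  36  36  37  35]
  -33 [143 143 143 142 141 117  73  37  28  31  35  35  35  35  36]
  -11 [143 142 142 142 135 113  71  42  34  34  35  35  36  36  36]
   11 [141 143 142 140 134 113  66  38  29  31  35  36  37  37  36]
   33 [141 140 141 141 134 103  65  38  28  32  36  36  37  37  37]
   55 [143 142 142 141 139 106  68  41  33  34  35  36  36  36  36]
top y edge 50
  -55 [ 38  38  38  35  39  33  40  83 150 156 139 155 178 176 143]
  -33 [ 37  37  38  36  37  37  36  54  62  61  85 136 177 183 132]
  -11 [ 37  38  37  36  36  35  47  67  66  62  86 160 183 185 139]
   11 [ 36  36  36  35  36  29  94 105  74  51  68 148 179 180 145]
   33 [ 37  38  39  42  42  32  82 120  84  57  81 142 183 179 136]
   55 [ 37  37  38  42  42  43  67 114  76  61  87 142 182 184 132]
top x edge -65
  -40 [140 141 141 140 118  79  42  25  21  29  34  37  36  34  35]
  -28 [139 139 132 109  79  49  33  29  21  25  33  37  35  36  36]
   28 [142 142 142 139 125  83  43  27  23
[... 1656 characters left out ...]
7 38 38 38 37]
   40 [78 68 49 36 37 39 37 33 34 36 38 39 39 39 39]
side x edge 65
  -40 [36 35 38 44 56 67 75 79 79 79 79 78 79 79 84]
  -28 [ 37  37  39  50  74  99 117 123 124 125 128 134 138 143 147]
   28 [ 40  38  39  42  46  55  63  72  77  89 104 110 107  97  84]
   40 [42 40 41 46 55 68 77 80 80 81 81 81 81 81 79]
side lug end -99
  -10 [124 125 128 117  79  43  31  33  33  33  34  32  34  34  35]
    0 [144 153 151 120  63  36  34  35  34  36  35  35  35  35  36]
   10 [136 106  73  53  38  35  34  34  34  34  35  35  34  35  36]
side lug sides at x=-88
-15 [137 153 159 143 111  83  64  49  37  33  34  34  35  35  35]
15 [ 36  37  36  36  36  32  27  20  30  70 121 149 153 160 164]
```

Emit:
jog_arm([
  [[0,0,0],[-0.0024,0.0005,-0.01],-1],
  [[0,0,0],[0,0,-0.014],-1],
  [[0,0,0],[0,0,-0.014],-1],
  [[0,0,0],[0,0,-0.01],-1],
  [[0,0,0],[0,0,-0.006],-1],
  [[0,0,0],[0,0,0],-1],
  [[0,0,0],[0,0,0],-1],
])

```text
time_s: 24.5
eef_pos: [0.5104, -0.2119, 0.0789]
orientation: [0.893, -0.098, -0.048, 0.437]
ft_force: [0.6, 0.5, -4.9]
gripper_width: 0.0295
```

```bash
python3 st.py; python3 pm.py;  python3 - <<'E'
from cell import *
from h import *
s=dict(np.load("sx.npz")); big(s,np.s_[220:360,330:470],5,"pics/s16.png")
t=read_camera("top"); np.savez("tx.npz",**t); big(t,np.s_[180:290,370:490],6,"pics/t16.png")
E
python3 prof.py .093 | head -32
```

```text
t 24.5 pos [ 0.5104 -0.2119  0.0789] q [-0.677  1.157  0.864  1.877  0.134  0.649 -0.43 ] F [ 0.6  0.5 -4.9] w 0.0295
toolx [ 0.976 -0.217  0.001] yaw -12.5 toolz [-0.171 -0.771 -0.614]
N 166 166 normal [-0.007 -0.092  0.996] pitch-from-level -5.3 roll 0.8 std 0.0012 G dist to face -0.021 tooltilt 52.1
[-14 -12 -10  -8  -6  -4  -2   0   2   4   6   7  10  12  14]
top y edge -50
  -55 [142 140 138 151 168 171 138  81  43  29  33  37  36  35  34]
  -33 [141 141 141 156 173 173 129  74  38  26  34  34  35  35  35]
  -11 [140 140 132 151 177 182 128  74  39  30  34  35  36  36  36]
   11 [139 140 139 155 179 191 134  80  42  32  35  35  35  36  37]
   33 [141 141 139 153 178 176 123  71  38  31  33  35  36  36  37]
   55 [141 140 136 147 177 183 133  76  37  37  35  35  35  36  38]
top y edge 50
  -55 [ 35  38  37  36  36  36  27  27  45  97 168 185 158 113  94]
  -33 [ 38  38  37  36  36  38  29  29  52 107 169 182 151 103  56]
  -11 [ 39  39  38  37  37  39  32  35  67 140 174 186 160 105  52]
   11 [ 38  38  37  36  37  35  30  30  53 127 169 182 163 109  76]
   33 [ 38  37  37  36  3
[... 342 characters left out ...]
39 140 138 122  83  40  28  22  24  34  38  37  38  38]
top x edge 65
  -40 [35 35 35 34 30 23 24 28 31 30 38 44 45 44 45]
  -28 [ 36  36  37  36  30  24  22  37  64  87  73  57  74 128 135]
   28 [ 39  38  41  42  35  24  24  46  82 107 100  65  45  39  45]
   40 [ 35  36  36  36  35  26  64  96 116 121 102  66  46  38  32]
top lug end -99
  -10 [138 137 138 137 126  96  62  37  37  37  36  36  37  37  37]
    0 [140 139 139 139 126  95  51  41  38  37  37  37  39  37  37]
   10 [139 139 138 138 136 104  62  40  39  38  37  39  41  39  36]
top lug sides at x=-88
-15 [136 137 138 138 137 132 117  73  46  36  37  37  35  36  38]
15 [ 38  38  39  39  40  37  31  99 128 138 142 142 141 140 141]
```

View pics/s16.png

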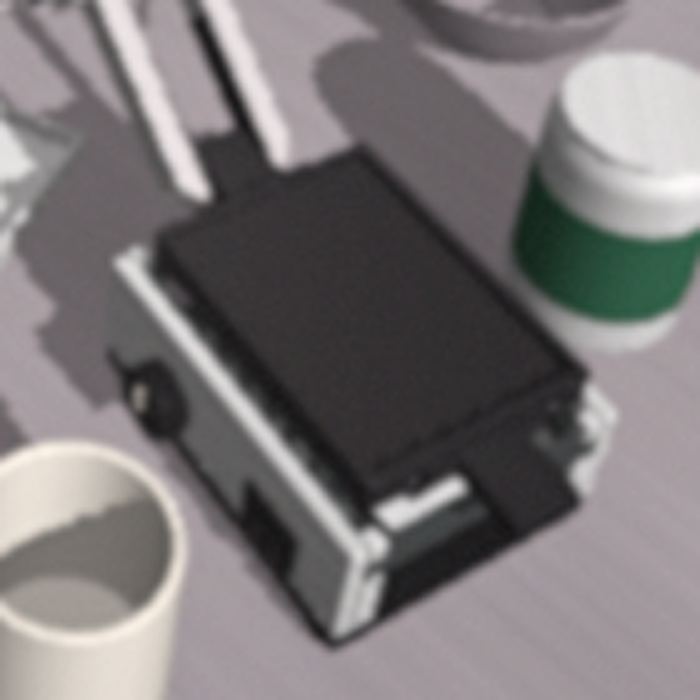

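View pics/t16.png

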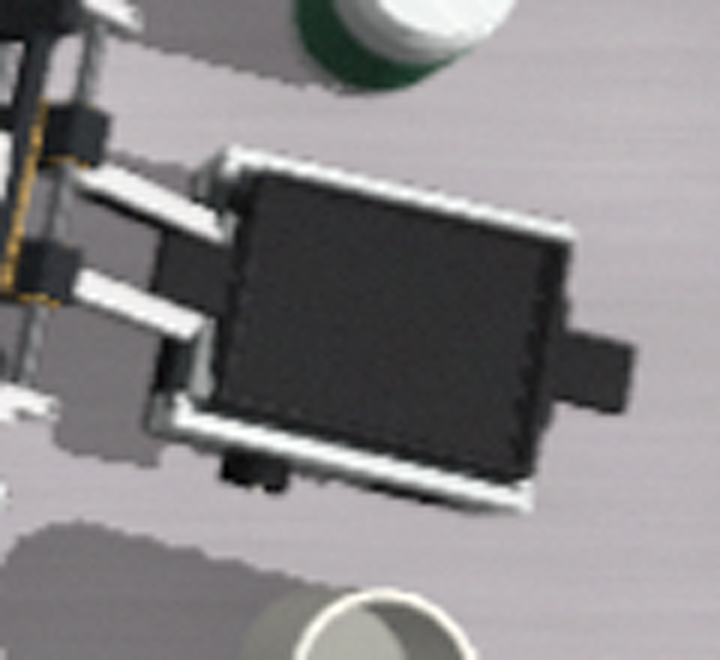

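Emit:
jog_arm([
  [[0,0,0],[0.0004,0.002,-0.006],-1],
  [[0,0,0],[0,0,-0.006],-1],
  [[0,0,0],[0,0,-0.004],-1],
  [[0,0,0],[0,0,0],-1],
  [[0,0,0],[0,0,0],-1],
])

```text
time_s: 25.02
eef_pos: [0.5106, -0.2108, 0.0708]
orientation: [0.893, -0.098, -0.048, 0.437]
ft_force: [-0.6, -0.3, -4.9]
gripper_width: 0.0296
```

Emit:
jog_arm([
  [[0,0,0],[0,0,-0.004],-1],
  [[0,0,0],[0,0,-0.003],-1],
  [[0,0,0],[0,0,0],-1],
  [[0,0,0],[0,0,0],-1],
])

```text
time_s: 25.35
eef_pos: [0.5106, -0.2108, 0.0674]
orientation: [0.893, -0.098, -0.048, 0.437]
ft_force: [-0.3, -0.8, -4.8]
gripper_width: 0.0297
```

Emit:
jog_arm([
  [[0,0,0],[0,0,-0.003],-1],
  [[0,0,0],[0,0,0],-1],
  [[0,0,0],[0,0,0],-1],
])

```text
time_s: 25.6
eef_pos: [0.5107, -0.2108, 0.0659]
orientation: [0.893, -0.098, -0.048, 0.437]
ft_force: [-0.7, 0.0, -5.3]
gripper_width: 0.0294
```

Emit:
jog_arm([
  [[0,0,0],[0,0,-0.003],-1],
  [[0,0,0],[0,0,0],-1],
  [[0,0,0],[0,0,0],-1],
])

```text
time_s: 25.85
eef_pos: [0.5107, -0.2107, 0.0644]
orientation: [0.893, -0.098, -0.048, 0.437]
ft_force: [0.0, -0.3, -4.8]
gripper_width: 0.0297
```

Emit:
jog_arm([
  [[0,0,0],[0,0,-0.003],-1],
  [[0,0,0],[0,0,0],-1],
  [[0,0,0],[0,0,0],-1],
])

```text
time_s: 26.1
eef_pos: [0.5108, -0.2109, 0.0631]
orientation: [0.893, -0.098, -0.048, 0.437]
ft_force: [-0.8, 0.7, -5.2]
gripper_width: 0.0293
```

```bash
python3 st.py;  python3 - <<'E'
from cell import *
from h import *
s=read_camera("side"); np.savez("sx.npz",**s); big(s,np.s_[220:360,330:470],5,"pics/s17.png")
t=read_camera("top"); np.savez("tx.npz",**t); big(t,np.s_[180:290,370:490],6,"pics/t17.png")
E
```

```text
t 26.1 pos [ 0.5108 -0.2109  0.0631] q [-0.673  1.183  0.852  1.873  0.124  0.634 -0.442] F [-0.8  0.7 -5.2] w 0.0293
toolx [ 0.976 -0.217  0.001] yaw -12.5 toolz [-0.171 -0.771 -0.614]
```

View pics/s17.png

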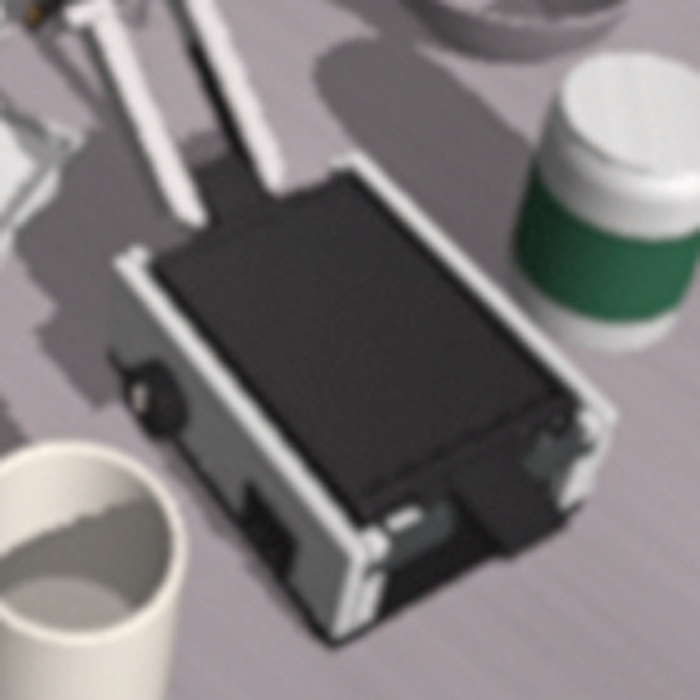

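View pics/t17.png

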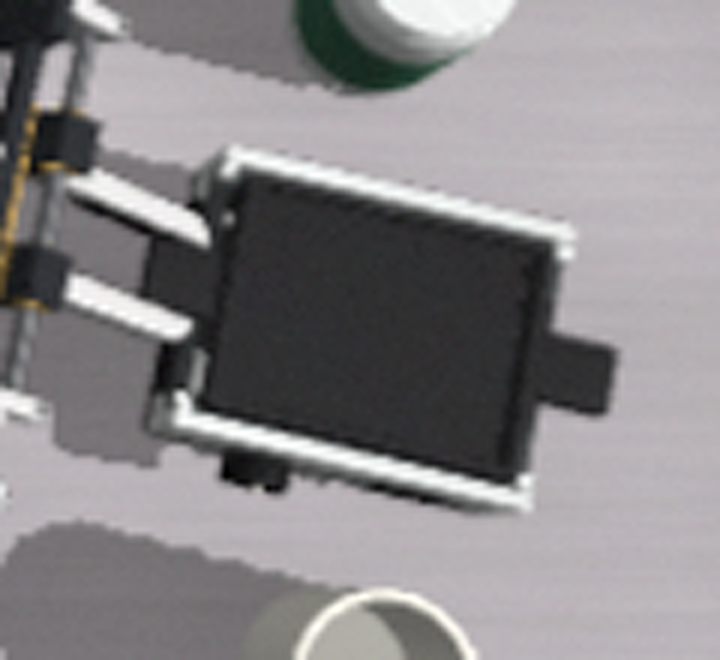

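Emit:
jog_arm([
  [[0,0,0],[0,0,-0.003],-1],
  [[0,0,0],[0,0,0],-1],
  [[0,0,0],[0,0,0],-1],
])

```text
time_s: 26.45
eef_pos: [0.5109, -0.2111, 0.0625]
orientation: [0.893, -0.099, -0.047, 0.437]
ft_force: [0.3, 3.5, 4.5]
gripper_width: 0.0294
```

Emit:
jog_arm([
  [[0,0,0],[0,0,-0.003],-1],
  [[0,0,0],[0,0,0],-1],
  [[0,0,0],[0,0,0],-1],
])

```text
time_s: 26.7
eef_pos: [0.5109, -0.2114, 0.0622]
orientation: [0.892, -0.099, -0.047, 0.438]
ft_force: [0.1, 6.6, 10.2]
gripper_width: 0.0293
```

```bash
cat > seat.py <<'E'
from cell import *
from h import *
f=fr((.4937,-.2882),np.radians(77.6)); O=np.array([.4937,-.2882,0]); gx=f(1,0,0)-f(0,0,0); gy=f(0,1,0)-f(0,0,0)
for n in ("side","top"):
    c=read_camera(n); np.savez(("sx" if n=="side" else "tx")+".npz",**c)
    P=pts(c); g=c["pixels"].max(2); X=(P-O)@gx; Y=(P-O)@gy
    m=(g<62)&(np.abs(X)<.055)&(np.abs(Y)<.042)&(P[...,2]>.06)&(P[...,2]<.12); Q=P[m]
    A=np.c_[X[m],Y[m],np.ones(m.sum())]; t=np.linalg.lstsq(A,Q[:,2],rcond=None)[0]
    print(n,m.sum(),"z0 %.4f tiltx %.2f tilty %.2f deg"%(t[2],*np.degrees(t[:2])))
    w=(g>150)&(np.abs(X)<.07)&(np.abs(np.abs(Y)-.057)<.003); print("  walls z",np.nanmedian(P[w][:,2]).round(4) if w.any() else None)
    big(c,np.s_[180:290,370:490] if n=="top" else np.s_[220:360,330:470],6 if n=="top" else 5,"pics/seat_%s_%s.png"%(n,str(observe()["time_s"])[:5]))
E
python3 seat.py; python3 prof.py .080; ls pics | grep seat
```

```text
side 2105 z0 0.0755 tiltx -0.98 tilty 0.11 deg
  walls z 0.0726
top 1491 z0 0.0776 tiltx -0.84 tilty -0.08 deg
  walls z 0.0747
[-14 -12 -10  -8  -6  -4  -2   0   2   4   6   7  10  12  14]
top y edge -50
  -55 [140 132 161 179 175 141  88  54  36  26  29  31  33  35  36]
  -33 [140 137 160 178 177 139  89  54  36  27  32  34  36  36  36]
  -11 [140 137 162 181 180 138  84  52  37  29  32  35  37  37  36]
   11 [140 139 161 181 183 136  84  50  40  31  33  36  38  36  37]
   33 [141 144 164 183 185 134  87  54  40  33  34  36  36  36  35]
   55 [141 147 165 182 186 136  83  48  37  32  33  35  35  32  34]
top y edge 50
  -55 [ 37  37  31  30  33  35  33  26 101 156 179 170 117  80  84]
  -33 [ 38  38  37  36  36  35  30  39 108 168 183 182 124  66  33]
  -11 [ 38  37  38  36  35  35  27  36 100 169 185 178 128  77  42]
   11 [ 38  38  37  38  38  39  29  43  98 168 187 170 127  86  65]
   33 [ 37  38  38  36  36  39  31  45  96 170 189 167 119  66  34]
   55 [ 37  37  37  36  38  39  34  46 102 163 186 165 119  78  61]
top x edge -65
  -40 [139 139 138 125  91  55  41  31  25  23  26
[... 1897 characters left out ...]
 33  36  37  34  31  35  40  39  40  40  39]
side x edge 65
  -40 [ 30  33  41  55  72  96 115 125 127 126 126 126 127 126 126]
  -28 [ 37  37  42  53  84 109 126 129 130 129 129 129 131 132 134]
   28 [ 41  41  42  43  49  59  81 100 120 138 150 150 142 131 120]
   40 [42 41 42 47 58 69 76 79 78 78 78 77 77 78 78]
side lug end -99
  -10 [120 120 121 115  90  54  35  37  35  34  35  34  35  34  35]
    0 [121 121 119 102  66  37  33  34  35  34  35  36  36  36  37]
   10 [120 119 119 101  64  39  35  35  35  35  35  36  36  36  36]
side lug sides at x=-88
-15 [97 82 66 59 59 57 52 43 36 34 35 35 35 36 35]
15 [36 36 36 36 36 35 31 25 20 21 24 25 30 37 44]
seat_side_26.75.png
seat_top_26.8.png
```

Emit:
jog_arm([
  [[0,0,0],[0,0,0.002],-1],
  [[0,0,0],[0,0,0],-0.25],
  [[0,0,0],[0,0,0],-0.1],
  [[0,0,0],[0,0,0],0],
  [[0,0,0],[0,0,0],0],
  [[0,0,0],[0,0,0],0],
])

```text
time_s: 27.3
eef_pos: [0.5104, -0.211, 0.0608]
orientation: [0.893, -0.098, -0.048, 0.437]
ft_force: [0.1, -1.0, -0.4]
gripper_width: 0.0472
```

```bash
python3 st.py; python3 seat.py; ls pics | grep seat
```

```text
t 27.3 pos [ 0.5104 -0.211   0.0608] q [-0.672  1.187  0.85   1.873  0.123  0.632 -0.443] F [ 0.1 -1.  -0.4] w 0.0472
toolx [ 0.976 -0.218  0.   ] yaw -12.6 toolz [-0.171 -0.77  -0.614]
side 2116 z0 0.0746 tiltx -0.04 tilty 0.08 deg
  walls z 0.0727
top 1488 z0 0.0767 tiltx 0.15 tilty -0.08 deg
  walls z 0.0746
seat_side_26.75.png
seat_side_27.35.png
seat_top_26.8.png
seat_top_27.4.png
```

Emit:
jog_arm([
  [[0,0,0],[0.0043,0.0193,0.0154],0],
  [[0,0,0],[0.0086,0.0386,0.0307],0],
  [[0,0,0],[0.0086,0.0386,0.0307],0],
  [[0,0,0],[0,0.02,0.06],0],
  [[0,0,0],[0,0,0.07],0],
  [[0,0,0],[0,0,0.07],0],
  [[0,0,0],[-0.05,0.03,0.05],0],
  [[0,0,0],[-0.05,0.03,0.04],0],
  [[0,0,0],[0,0,0],0],
  [[0,0,0],[0,0,0],0],
])

```text
time_s: 28.23
eef_pos: [0.4714, -0.1215, 0.2447]
orientation: [0.894, -0.098, -0.047, 0.436]
ft_force: [0.3, -0.2, -0.2]
gripper_width: 0.047
```

```bash
python3 st.py; python3 seat.py; python3 prof.py .080 | sed -n '/side/q;p' | head -30; python3 - <<'E'
from h import *
t=load("tx.npz"); s=load("sx.npz")
cv2.imwrite("pics/end_t.png",t["pixels"][:,:,::-1]); cv2.imwrite("pics/end_s.png",s["pixels"][:,:,::-1])
im=t["pixels"]; hsv=cv2.cvtColor(im,cv2.COLOR_RGB2HSV); r=np.s_[215:295,260:380]; m=np.zeros((400,640),np.uint8); m[r]=(hsv[r][...,1]>120)&(hsv[r][...,0]<22)
v,u=np.nonzero(m); W=onplane(t,np.c_[u,v],.011)[:,:2]; print("spat",len(u),cv2.minAreaRect((W*1000).astype(np.float32)),np.nanmedian(pts(t)[m>0][:,2]))
big(t,np.s_[180:290,370:490],6,"pics/end_tz.png")
E
```

```text
t 28.23 pos [ 0.4714 -0.1215  0.2447] q [-0.922  0.877  0.993  1.886  0.204  0.971 -0.397] F [ 0.3 -0.2 -0.2] w 0.047
toolx [ 0.976 -0.216  0.002] yaw -12.4 toolz [-0.169 -0.77  -0.616]
side 2106 z0 0.0746 tiltx -0.11 tilty 0.06 deg
  walls z 0.0727
top 1485 z0 0.0769 tiltx 0.14 tilty -0.06 deg
  walls z 0.0745
[-14 -12 -10  -8  -6  -4  -2   0   2   4   6   7  10  12  14]
top y edge -50
  -55 [141 133 163 180 177 142  91  56  38  28  33  36  37  36  36]
  -33 [141 139 161 179 178 141  90  56  38  27  32  35  37  38  37]
  -11 [141 139 164 182 181 140  86  53  37  27  34  36  36  38  36]
   11 [141 139 161 182 185 137  90  58  43  32  34  36  37  36  36]
   33 [141 146 166 185 188 136  83  49  37  31  32  34  36  37  36]
   55 [142 149 167 184 187 137  83  49  38  32  34  36  37  37  35]
top y edge 50
  -55 [ 36  31  36  37  37  37  37  27 103 158 180 172 119  81  85]
  -33 [ 38  38  37  35  34  35  33  37 108 169 184 183 124  68  35]
  -11 [ 39  39  39  37  37  38  28  36 101 171 186 179 131  81  43]
   11 [ 40  39  39  38  37  37  27  42  98 169 189 170 127  85  65]
   33 [ 38  38  
[... 296 characters left out ...]
8  57  42  34  29  23  26  34  38  38  37]
   40 [140 141 140 124  95  63  48  35  26  23  26  30  36  37  38]
top x edge 65
  -40 [36 37 37 36 33 26 16 15 19 28 37 40 40 53 73]
  -28 [36 37 36 36 34 28 42 64 75 69 46 41 36 29 20]
   28 [39 39 38 38 36 31 29 60 79 75 58 40 37 30 21]
   40 [ 39  38  38  38  36  30  23  82 104  92  61  40  37  28  19]
top lug end -99
  -10 [139 139 138 137 138 123  91  56  37  37  37  37  37  37  35]
    0 [141 141 140 140 140 125  93  50  42  39  38  39  40  39  39]
   10 [140 140 140 140 139 131  95  56  40  40  41  39  38  39  41]
spat 490 ((463.5507507324219, 3.35113525390625), (94.99584197998047, 180.5731201171875), 27.758325576782227) 0.01243862646923144
```

View pics/end_t.png

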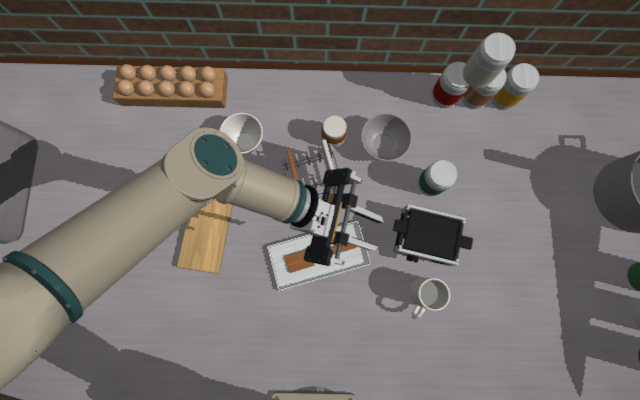

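View pics/end_s.png

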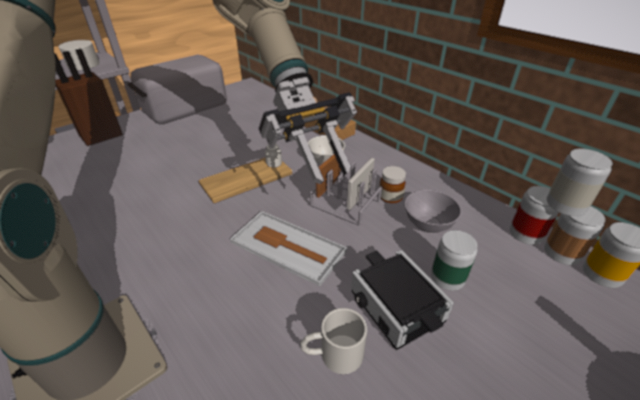

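View pics/end_tz.png

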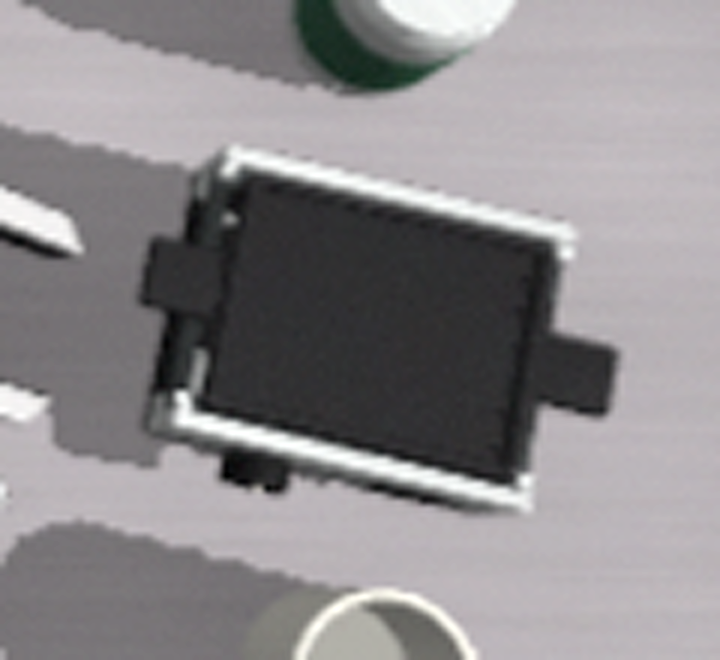

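```bash
python3 -c "
from cell import *
print(hand_in())"
```

```text
the job is handed in; nothing more can be done
None
```

I handed the job in at about 28 s of the 67 s limit; `hand_in()` gave no verdict.

**What I did:** I moved the scraper from the grill to the tray. I then lifted the plate by one lug, stood it in the rack's slot_a, and gripped its upper lug from the smooth side. I turned it ribs down, lowered it into the grill recess until I felt contact, let go and backed away.

**Last checks on the plate:**
- **Level and height:** both depth cameras show it level to about 0.2°. It settled by about 1 mm when released.
- **Position:** it lies within about 1–2 mm of the recess centre, with both lugs sticking out. That is about the limit of my measurement, because the two cameras disagreed by 1–3 mm on where the grill is.
- **Gripper:** it is clear, with no force reading on the tool.

**Last checks on the scraper:** it lies flat in the tray. From the release pose, its origin is about 1 cm from the tray centre. The final top-view measurement was spoiled by the gripper covering part of it, so I relied on the side view and that pose.

**What went wrong or disagreed:**
- **First grip on the plate:** it was 10 mm off along the lug, so I let go and redid it before lifting. While I was correcting it, a finger touched the end of the slab lightly (about 3 N).
- **Slip while lifting:** the plate slipped in the first grip and swung towards hanging. I measured its angle and corrected it before putting it in the rack.
- **Height readings:** contact in both the rack and the grill came 2–3 mm lower than I had worked out, so I seated the plate by force rather than by height.

Nothing else looked moved in the last pictures.

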